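# Thread the spindle bar through a label roll and hang it in the unwind stand

## Task

Pick up the spindle bar by its blue handle, thread it through the core of the label roll lying in the cradle, and push on gently until the orange collar bears on the roll and you feel the roll firm against the sprung yellow fence (a push of about 7 N, never more than 15). Then lift the roll on the bar, lay the bar gently into the two notches of the green stand with the roll hanging on it close to the collar, and let go. Do not touch the roll with the gripper and leave everything else where it is.

Things in the scene. Friction and masses are not known exactly. Their poses are not given: they have to be found in the camera images.
- bar: Spindle bar, 189 mm long, 0.22 kg, level in the grey rest at the start. Origin: on its axis at the front face of the orange collar; x runs along the bar from handle to tip, z up at the start. Steel shaft, diameter 18 mm, x = 0 to 82; nose tapering to 10 mm diameter at x = 94. Collar 34 mm in diameter, x = -6 to 0. Round neck, diameter 18, x = -30 to -6. Blue handle, x = -95 to -30.
- bar_grip (a point): middle of the blue square handle (18 x 18 mm, sides along the bar's y and z, 65 mm long), bar x = -62, on the axis: the place to grip. Nothing stands within 30 mm beside it; in the rest it is 45 mm over the bench
- bar_seat (a point): point on the bar's axis at bar x = 25: the middle of the roll comes here when the roll bears on the collar
- bar_tip (a point): end of the nose, bar x = 94, on the axis
- rest: Grey rest, fixed, base 120 x 70 mm; two notched uprights 84 mm apart carry the bar with its axis 45 mm over the bench; the notches are open upwards. Origin on the bench, about under bar_seat at the start; x along the bar.
- roll: Label roll, white with a green band: 76 mm in diameter, 50 mm wide, 0.1 to 0.2 kg, lying on its side in the cradle. Origin: its middle, on its axis, about 50 mm over the bench; x is its axis and points from the side where the bar enters to the fence. The bore in its cardboard core runs right through, 21 mm in diameter. It slides along the rails under a push of about 1 to 2 N.
- cradle: Loading cradle, fixed: aluminium base 170 x 100 mm, two steel rails 52 mm apart along its x, on which the roll lies and slides. Origin on the bench, near the roll's middle; x points from the open entry side to the yellow fence across the far end: two pads with 48 mm between them, open above, so the bar passes between them and is lifted out upwards.
- cradle_end (a point): far end of the cradle base, on the bench, cradle x = 125, past the fence. Where the fence is set differs each time and is NOT measured: find it by feel. Its face lies at cradle x = 33 to 78, 2 to 60 mm beyond the roll's far side. It is sprung: from first touch it yields about 0.4 mm per newton, to a solid stop after 6 mm (about 15 N). Ease back a few mm before lifting, or the roll drags on it.
- stand: Green unwind stand, fixed, base 130 x 110 mm. Two uprights 8 mm thick at x = -42 and +42, each with a notch 21 mm wide, floor 81 mm over the bench, flared lips up to 107 mm (mouth about 40 mm wide). Origin on the bench in the middle. The bar lies with its x along the stand's x: neck in the upright at x = -42, shaft in that at x = +42.
- stand_seat (a point): 90 mm over the middle of the stand: bar_seat comes here when the bar lies in the notches
- mango_a: green mango standing on the bench, 76 mm in diameter, 82 mm tall; bystander, origin at its underside
- mango_b: yellow-green mango, the same size; bystander, origin at its underside
- spare: spare label roll with an orange band and a wider core, standing on end, 72 mm in diameter, 50 mm tall; bystander, origin at its underside
- tape: roll of amber tape lying flat, 96 mm in diameter, 45 mm tall; bystander, origin at its underside
- marker: marker pen lying on the bench, 125 mm long, 16 mm thick; bystander, origin at its underside
There are look-alikes about, which are no part of the job. What is shaped like the stand but purple or red is not meant.

How it is judged:
By the outcome, as a careful person would: the job done as asked, in the order asked, and still so for the second after the job is handed in, with the robot touching nothing.
It also fails if it takes over 72 s, if anything falls off the work surface, if the arm or the gripper's body presses on something with over 40 N, if the wrist force passes 120 N, or if a joint passes its speed limit or range.

## Robot

A 6-joint arm with a two-finger parallel gripper is mounted at the origin on the work surface. World frame = base frame: x ahead of the robot, y to its left, z up, the work surface at z = 0. Lengths are in m, angles in rad, forces in N, time in s.
With the tool pointing down it reaches from about 0.25 to 0.775 m from the base axis. Payload 8.9 kg.
Tool frame: the origin (TCP) lies at the very end of the fingers, on their centre line; the grasp point (between the pads) lies 19 mm behind it; z points along the fingers, y is the direction in which the jaws open and shut (so a half turn about z gives the same grasp; the last joint's range is limited). The gripper opens to 85 mm and grips with 20 to 120 N. Pads are 22 mm wide; open, the fingers measure 114 mm over their backs; the gripper's body (76 mm by 85 mm) begins 54 mm behind the grasp point. The pads swing forward as they close: fully open they stand 13 mm farther back than shut.
Start: joints at [1.122, 0.291, -0.153, 1.127, 0, 1.431], TCP at [0.16, 0.5, 0.231] pointing down, gripper open.
Joint ranges: [-2.52, 2.52], [-0.91, 1.74], [-1.3, 1.37], [-1.96, 2.02], [-1.52, 1.47], [-3.14, 3.14]. Speed limits (rad/s): [2.22, 2.22, 2.79, 3.14, 3.14, 3.14].

## Interface

Orientations are given as a 3x3 rotation matrix whose columns are the frame's x, y, z axes.
In Python, from station import * gives the robot as it stands.
- The arm moves only by the tool play_rows, never from a script. Its argument "increments" is one flat list of numbers, 6 for each row, row after row: the shift along the tool's x, y, z in cm, then the turn, a rotation vector about the tool's x, y, z in degrees. In form: [x, y, z, wx, wy, wz, x, y, z, wx, wy, wz, ...]. A call has 1 to 10 rows; each row is the pose to reach, as a shift and turn from the pose commanded when the call began, along the tool's axes at that moment; what a row does not reach only later rows make up. A row lasts 1/10 s, in which the tool goes at most 50 mm and 8.59 degrees, less where a joint would pass 70% of its speed; a pose out of reach is approached as far as the arm can. A call with a gripper value outside its range is refused whole. "grip" is the closure in counts, from 0 (fully open) to 255 (shut), set as the call begins (left out, the last holds). The fingers move at their own pace and stop on an object; "newtons" is the grip in N (left out, the last holds). Time passes only in rows, so rows that repeat a pose let the fingers close. It gives the time, the measured TCP pose, the force and the opening at its end, in the units of the state.
- sense(): the state, without advancing time (a new reading comes with each control period).
- camera(name): name is "side" or "top" or "wrist"; returns the picture (420x560x3 uint8, red, green, blue); there is no depth.
- get_calibration(name): a dict with "fx", "fy", "cx", "cy" (pixels), "R" (3x3) and "t" (3): a world point X has camera coordinates R X + t. Camera axes: x right, y down, z forward; pixel columns grow to the right and rows downward; lengths in m; the calibration is good to about 2 mm. A picture is of the moment at which its call begins: read the wrist's pose just before it. get_calibration takes no time and is no camera call; for the wrist camera it gives the pose at the moment of the call.
- job_done(): hands the job in, once; it reports no verdict.
The state is a dict: "clock": time; "q": joint angles; "dq": joint speeds; "joint_efforts": joint torques, N m; "eef_pos": TCP position; "tool_rot": TCP orientation; "contact_force": force on the tool from outside, world axes, zero at the start; "wrist_torque": the same for the moment, N m; "gripper_width": finger opening in m.
Only numpy, scipy, OpenCV 4.12 (cv2) and the standard library are available. Lean on these libraries where they do the work, as an engineer would, in place of code of your own. Each camera call takes 0.05 s, during which the arm holds its last target.

## Working session

There is one attempt and no reset: what is moved stays moved. The work goes in short steps, Python scripts to look and compute and a tool call to move; the robot and the scene stay as the last step left them, time stands still between calls to the robot, and variables do not carry over. Pictures are saved under pics/ and viewed, and the job is handed in when it is done.

Besides the shell and the picture viewer there is one more tool, called after "Emit:" as name(argument=value, ...) on one line, values as JSON. play_rows: Moves the arm, as the interface text tells. Its arguments: {"type":"object","properties":{"increments":{"type":"array"},"grip":{"type":"number"},"newtons":{"type":"number"}},"required":["increments"]}

```bash
mkdir -p pics; ls; python3 - <<'E'
from station import *
import cv2
s=sense();print(s)
for n in["top","side","wrist"]:
    c=get_calibration(n);print(n,c)
    cv2.imwrite(f"pics/{n}0.png",camera(n)[:,:,::-1])
E
```

```text
pics
{'clock': 0.0, 'q': array([ 1.12172385e+00,  2.91277037e-01, -1.54125674e-01,  1.12669523e+00,
        1.97720335e-06,  1.43150722e+00]), 'dq': array([ 0.00027524,  0.00179632, -0.00019257,  0.00165051,  0.00039109,
       -0.00052056]), 'joint_efforts': array([-2.21419890e-03, -5.37142253e+01,  3.31370974e+01,  1.55070570e-02,
       -3.03245552e-04,  5.70774191e-06]), 'eef_pos': array([0.15984651, 0.49961603, 0.23073423]), 'tool_rot': array([[-9.52399579e-01,  3.04851964e-01, -5.66852061e-04],
       [ 3.04852436e-01,  9.52398876e-01, -1.17170288e-03],
       [ 1.82673342e-04, -1.28873556e-03, -9.99999153e-01]]), 'contact_force': array([ 0.35034847,  0.23120925, -0.27543707]), 'wrist_torque': array([ 0.04460027, -0.0327039 ,  0.01910049]), 'gripper_width': 0.08524744222951963}
top {'fx': 431.23925933823114, 'fy': 431.23925933823114, 'cx': 280.8969970734936, 'cy': 207.5535199603834, 'R': array([[ 0.01346375, -0.99974168,  0.01831149],
       [-0.99226954, -0.01561812, -0.12311468],
       [ 0.12336887, -0.01651234, -0.9922235 ]]), 't': array([-0.00731022,  0.5447154 ,  1.09799524])}
side {'fx': 443.7708864257749, 'fy': 443.7708864257749, 'cx': 275.19423216776585, 'cy': 213.72371218397433, 'R': array([[-0.99576602, -0.09153078, -0.00849384],
       [-0.05075997,  0.6245403 , -0.77934129],
       [ 0.07663846, -0.77561043, -0.62654211]]), 't': array([0.51545128, 0.09830806, 1.01589717])}
wrist {'fx': 342.554249636547, 'fy': 342.554249636547, 'cx': 278.2496569323955, 'cy': 212.09604429789684, 'R': array([[ 0.3053125 ,  0.95225067, -0.00171241],
       [ 0.90861066, -0.29078145,  0.29978795],
       [ 0.28497534, -0.09308492, -0.95400433]]), 't': array([-0.52462942, -0.03870086,  0.37977693])}
```

View pics/top0.png

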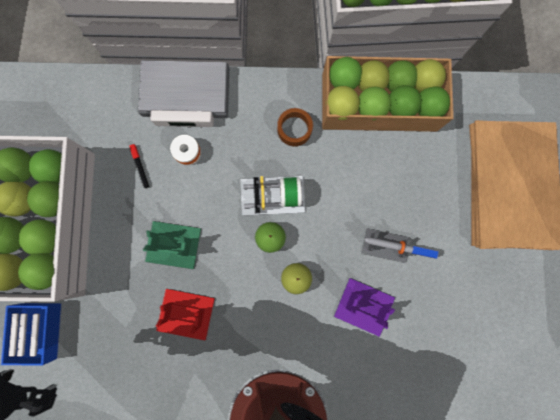

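View pics/side0.png

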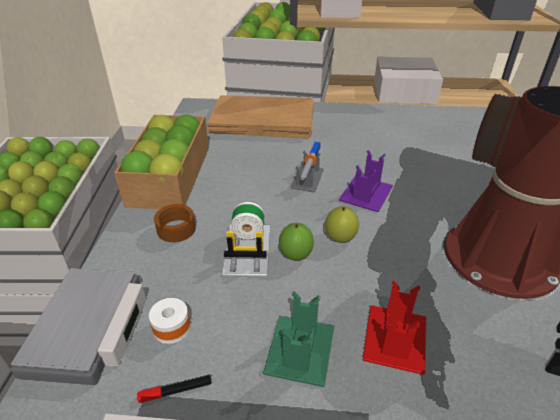

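View pics/wrist0.png

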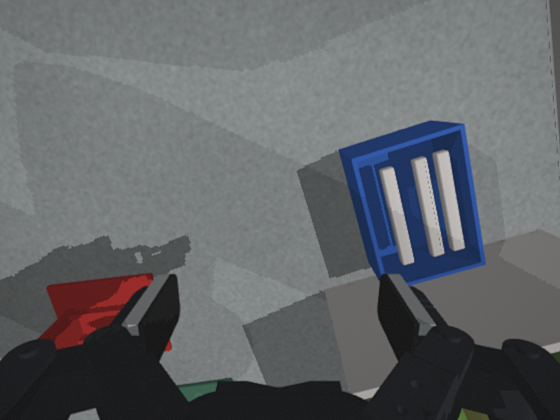

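```bash
cat > h.py <<'E'
from station import *
import numpy as np, cv2
def ray(cal,u,v):
    R,t=cal["R"],cal["t"]
    d=R.T@np.array([(u-cal["cx"])/cal["fx"],(v-cal["cy"])/cal["fy"],1]); return -R.T@t,d
def plane(cal,u,v,z):
    o,d=ray(cal,u,v); return o+d*(z-o[2])/d[2]
def tri(c1,p1,c2,p2):
    o1,d1=ray(c1,*p1);o2,d2=ray(c2,*p2)
    s=np.linalg.lstsq(np.c_[d1,-d2],o2-o1,rcond=None)[0]
    a=o1+s[0]*d1;b=o2+s[1]*d2; return (a+b)/2,np.linalg.norm(a-b)
def proj(c,X):
    p=c["R"]@X+c["t"]; return c["fx"]*p[0]/p[2]+c["cx"],c["fy"]*p[1]/p[2]+c["cy"]
def mask(img,lo,hi):
    return cv2.inRange(cv2.cvtColor(img,cv2.COLOR_RGB2HSV),lo,hi)
def blobs(m,box=None,amin=15):
    if box:
        k=np.zeros_like(m);x0,y0,x1,y1=box;k[y0:y1,x0:x1]=m[y0:y1,x0:x1];m=k
    n,l,s,c=cv2.connectedComponentsWithStats(m)
    return [(tuple(np.round(c[i],1)),s[i].tolist()) for i in range(1,n) if s[i][4]>=amin]
E
python3 - <<'E'
from h import *
T=cv2.imread("pics/top0.png");S=cv2.imread("pics/side0.png")
def up(I,b,n,k):
    x0,y0,x1,y1=b;cv2.imwrite(n,cv2.resize(I[y0:y1,x0:x1],None,fx=k,fy=k,interpolation=cv2.INTER_CUBIC))
up(T,(350,220,450,275),"pics/a.png",8)
up(T,(225,165,325,225),"pics/b.png",8)
up(T,(130,210,230,280),"pics/c.png",8)
up(S,(255,280,345,390),"pics/d.png",5)
up(S,(210,190,290,285),"pics/e.png",6)
for n,I in(("top",T),("side",S)):
    I=I[:,:,::-1].copy()
    print(n,"blue",blobs(mask(I,(105,150,80),(125,255,255)))); print("orange",blobs(mask(I,(3,150,120),(16,255,255)),amin=8))
    print("green",blobs(mask(I,(70,100,30),(90,255,255)))); print("yel",blobs(mask(I,(20,150,150),(30,255,255)),amin=8))
E
```

```text
top blue [((np.float64(424.9), np.float64(251.9)), [413, 246, 25, 12, 170]), ((np.float64(31.7), np.float64(335.0)), [2, 304, 58, 61, 1585]), ((np.float64(55.0), np.float64(306.4)), [51, 304, 8, 5, 19])]
orange [((np.float64(294.1), np.float64(124.0)), [278, 109, 34, 33, 222]), ((np.float64(191.8), np.float64(160.4)), [183, 155, 16, 9, 25]), ((np.float64(402.0), np.float64(247.5)), [399, 241, 6, 13, 43])]
green [((np.float64(172.3), np.float64(244.5)), [144, 222, 56, 46, 1942])]
yel [((np.float64(261.5), np.float64(179.7)), [261, 177, 2, 6, 11]), ((np.float64(262.0), np.float64(189.5)), [262, 185, 1, 10, 10]), ((np.float64(262.6), np.float64(203.0)), [262, 198, 2, 11, 20])]
side blue [((np.float64(315.4), np.float64(147.5)), [310, 142, 10, 13, 76])]
orange [((np.float64(310.6), np.float64(158.6)), [305, 155, 11, 11, 55]), ((np.float64(171.6), np.float64(210.7)), [154, 204, 39, 22, 167]), ((np.float64(175.4), np.float64(225.6)), [164, 221, 23, 8, 62]), ((np.float64(172.4), np.float64(332.2)), [152, 316, 38, 24, 282])]
green [((np.float64(300.2), np.float64(345.7)), [264, 292, 69, 95, 4029])]
yel [((np.float64(171.2), np.float64(156.3)), [166, 155, 11, 5, 15]), ((np.float64(239.0), np.float64(243.1)), [227, 232, 30, 18, 115]), ((np.float64(259.4), np.float64(234.6)), [256, 232, 7, 10, 40])]
```

View pics/a.png

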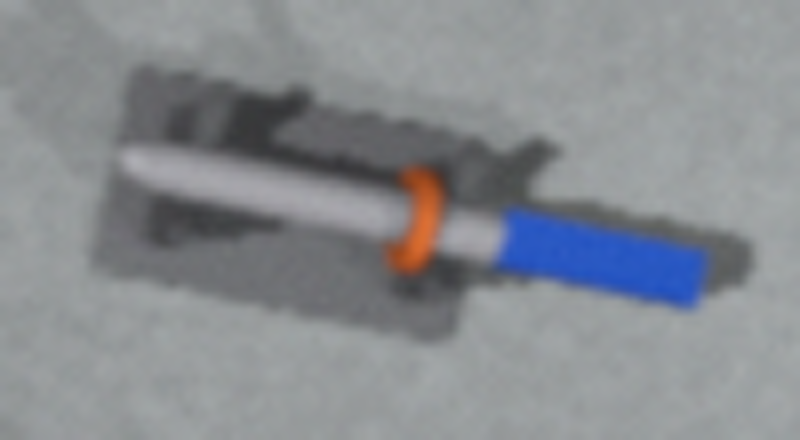

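View pics/b.png

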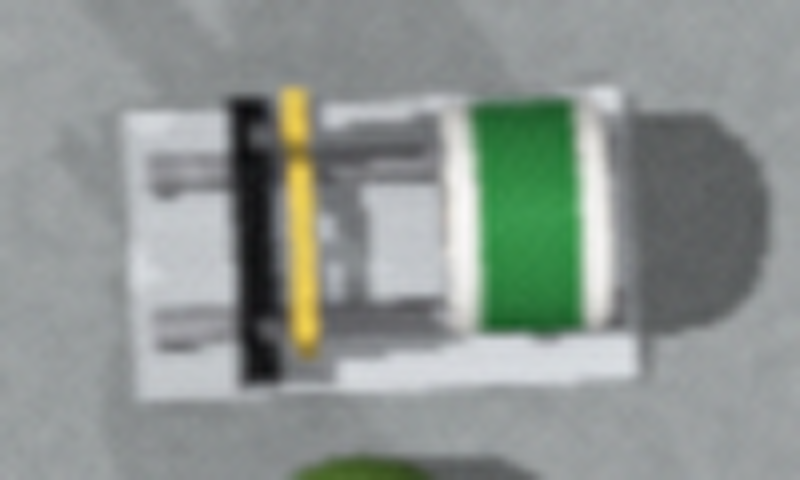

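View pics/c.png

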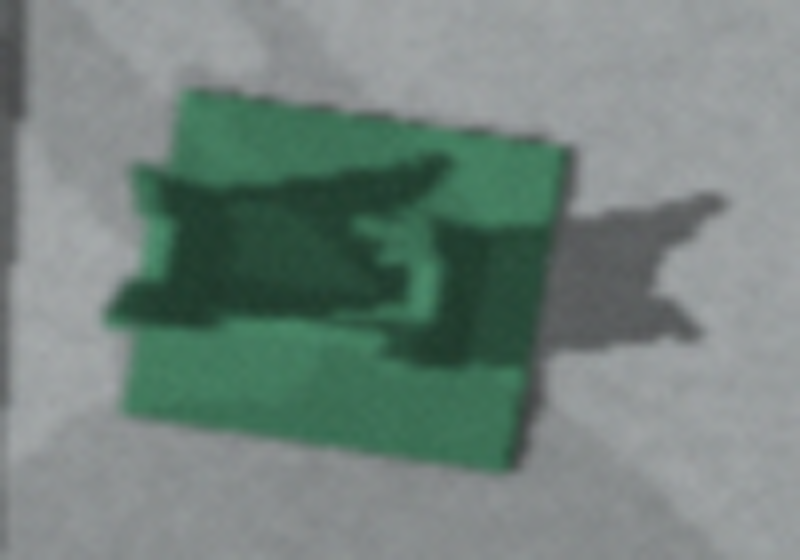

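View pics/d.png

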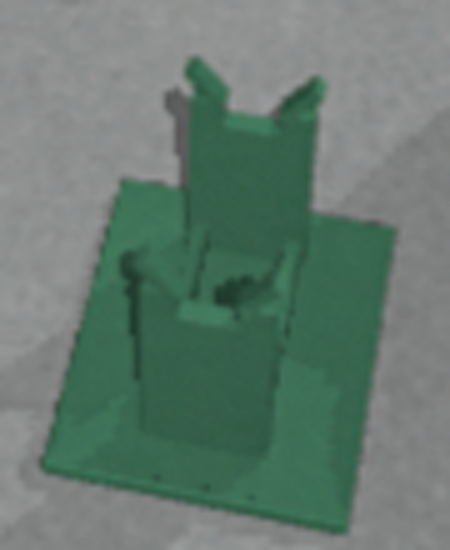

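View pics/e.png

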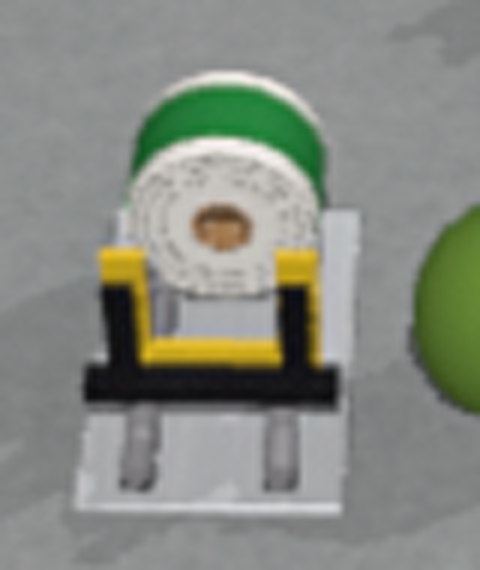

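```bash
python3 - <<'E'
from h import *
np.set_printoptions(precision=4,suppress=True)
c=get_calibration("top");s=get_calibration("side")
print("camtop",-c["R"].T@c["t"],"side",-s["R"].T@s["t"])
T=cv2.imread("pics/top0.png")[:,:,::-1].copy();S=cv2.imread("pics/side0.png")[:,:,::-1].copy()
def ln(m,box,c,z):
    k=np.zeros_like(m);x0,y0,x1,y1=box;k[y0:y1,x0:x1]=m[y0:y1,x0:x1]
    n,l,st,_=cv2.connectedComponentsWithStats(k); i=1+np.argmax(st[1:,4]); p=np.argwhere(l==i)[:,::-1]
    P=np.array([plane(c,u,v,z)[:2] for u,v in p]);r=cv2.minAreaRect((P*1000).astype(np.float32));return P.mean(0),r,p.mean(0)
print("handle",ln(mask(T,(105,120,60),(125,255,255)),(408,240,445,262),c,.054))
a=ln(mask(T,(3,120,100),(16,255,255)),(395,235,412,262),c,.055);print("collar",a)
print("tip",plane(c,365.3,239.9,.045))
print("band",ln(mask(T,(50,120,60),(75,255,255)),(278,172,308,214),c,.07))
# stand base
for z in(.0,.01):
  B=np.array([plane(c,u,v,z)[:2] for u,v in[(153.75,221.25),(201.25,228.1),(194.4,268.75),(145.6,261.9)]])
  print("stand",B.mean(0),np.linalg.norm(B-np.roll(B,-1,0),axis=1),np.degrees(np.arctan2(*(B-np.roll(B,-1,0)).T[::-1])))
  off=(255,280)
  B=np.array([plane(s,u/5+255,v/5+280,z)[:2] for u,v in[(122,180),(397,230),(345,530),(42,468)]])
  print("stand side",B.mean(0),np.linalg.norm(B-np.roll(B,-1,0),axis=1),np.degrees(np.arctan2(*(B-np.roll(B,-1,0)).T[::-1])))
  B=np.array([plane(c,u/8+225,v/8+165,z)[:2] for u,v in[(125,112),(620,90),(637,375),(138,400)]])
  print("cradle",B,B.mean(0),np.linalg.norm(B-np.roll(B,-1,0),axis=1),np.degrees(np.arctan2(*(B-np.roll(B,-1,0)).T[::-1])))
for uv in [(450,215),(610,215)]: print("roll ends z.09 ",plane(c,uv[0]/8+225,uv[1]/8+165,.085))
print("bore far end side", plane(s,220/6+210,228/6+190,.05))
E
```

```text
camtop [0.4051 0.0193 1.1567] side [0.4404 0.7737 0.7175]
handle (array([ 0.4338, -0.3685]), ((433.7612609863281, -369.1017761230469), (64.71903991699219, 19.325815200805664), 78.93840026855469), array([424.6198, 251.8229]))
collar (array([ 0.4446, -0.3101]), ((444.9245300292969, -309.1938171386719), (13.571083068847656, 32.463741302490234), 76.3038101196289), array([401.9412, 247.2941]))
tip [ 0.4626 -0.2184  0.045 ]
band (array([ 0.5814, -0.0233]), ((582.0699462890625, -22.771135330200195), (69.78072357177734, 28.129745483398438), 0.9083639979362488), array([290.7138, 191.7072]))
stand [0.4443 0.284 ] [0.1285 0.1089 0.1304 0.1094] [ 82.63    -7.4777 -97.16   171.5391]
stand side [0.4444 0.2829] [0.1105 0.1302 0.1086 0.1305] [ -7.8428 -98.6129 172.3217  82.2082]
cradle [[ 0.6255  0.1107]
 [ 0.636  -0.0577]
 [ 0.5382 -0.0642]
 [ 0.5271  0.1039]] [0.5817 0.0232] [0.1688 0.098  0.1685 0.0986] [  93.5633    3.7803  -86.2271 -176.0318]
stand [0.444  0.2817] [0.1274 0.108  0.1293 0.1085] [ 82.63    -7.4777 -97.16   171.5391]
stand side [0.4443 0.2897] [0.109  0.1284 0.1071 0.1287] [ -7.8428 -98.6129 172.3217  82.2082]
cradle [[ 0.6236  0.1099]
 [ 0.634  -0.0571]
 [ 0.537  -0.0635]
 [ 0.5261  0.1032]] [0.5802 0.0231] [0.1673 0.0972 0.167  0.0978] [  93.5633    3.7803  -86.2271 -176.0318]
roll ends z.09  [0.5781 0.0011 0.085 ]
roll ends z.09  [ 0.579  -0.0492  0.085 ]
bore far end side [0.5829 0.0052 0.05  ]
```

```bash
cat >> h.py <<'E'
from scipy.spatial.transform import Rotation as Ro
np.set_printoptions(precision=4,suppress=True)
def Rt(yaw,pitch=0):
    # tool x along yaw (deg) raised by pitch, z down
    a=np.radians(yaw);x=np.array([np.cos(a),np.sin(a),0]);z=np.array([0,0,-1.]);y=np.cross(z,x)
    R=np.c_[x,y,z]; return R@Ro.from_euler('y',pitch,degrees=True).as_matrix() 
def inc(p,yaw,pitch=0):
    s=sense();R=s["tool_rot"];d=R.T@(np.array(p)-s["eef_pos"])*100
    w=Ro.from_matrix(R.T@Rt(yaw,pitch)).as_rotvec(degrees=True)
    print("clock",s["clock"],"inc",np.round(d,2),np.round(w,2))
def st():
    s=sense();R=s["tool_rot"]
    print("t%.2f"%s["clock"],"p",s["eef_pos"],"yaw %.2f"%np.degrees(np.arctan2(R[1,0],R[0,0])),"xz %.4f yz %.4f"%(R[2,0],R[2,1]),"F",s["contact_force"].round(2),"M",s["wrist_torque"].round(3),"w %.4f"%s["gripper_width"])
E
python3 -c "
from h import *
inc((.4338,-.3685,.16),79)"
```

```text
clock 0.15 inc [-52.56 -74.33   7.15] [-0.05  0.03 83.25]
```

Emit:
play_rows(increments=[-4, -5, 0, 0, 0, 6, -8, -11, 0, 0, 0, 12, -13, -17, 0, 0, 0, 20, -16, -21, 1, 0, 0, 28, -19, -25, 1, 0, 0, 36, -22, -29, 2, 0, 0, 44, -25, -33, 2, 0, 0, 52, -28, -37, 3, 0, 0, 60, -30, -41, 3, 0, 0, 68, -32, -45, 4, 0, 0, 75], grip=0, newtons=100)

```text
clock: 1.15
eef_pos: [0.3159, 0.0275, 0.1993]
tool_rot: [[0.053, 0.999, 0.002], [0.999, -0.053, -0.0], [0.0, 0.002, -1.0]]
contact_force: [1.7, 0.1, 0.2]
gripper_width: 0.0855
```

```bash
python3 -c "
from h import *
st();inc((.4338,-.3685,.16),79)"
```

```text
t1.15 p [0.3159 0.0275 0.1993] yaw 86.94 xz 0.0000 yz 0.0015 F [1.68 0.15 0.21] M [ 0.039 -0.091  0.003] w 0.0855
clock 1.15 inc [-38.92  13.88   3.95] [ 0.09 -0.01  7.94]
```

Emit:
play_rows(increments=[-4, 1.5, 0.5, 0, 0, 1, -8, 3, 1, 0, 0, 2, -12, 4.5, 1, 0, 0, 3, -17, 6, 1.5, 0, 0, 5, -22, 7.5, 2, 0, 0, 6, -27, 9, 2.5, 0, 0, 7, -32, 11, 3, 0, 0, 8, -36, 12.5, 3.5, 0, 0, 8, -38, 13.5, 4, 0, 0, 8, -38.5, 13.7, 4, 0, 0, 8])

```text
clock: 2.15
eef_pos: [0.4341, -0.3642, 0.1576]
tool_rot: [[0.189, 0.982, -0.001], [0.982, -0.189, 0.0], [0.0, -0.001, -1.0]]
contact_force: [0.2, -0.3, -0.5]
gripper_width: 0.0853
```

Emit:
play_rows(increments=[0, 0, 0, 0, 0, 0, 0, 0, 0, 0, 0, 0])

```text
clock: 2.35
eef_pos: [0.4334, -0.3605, 0.1591]
tool_rot: [[0.186, 0.983, -0.001], [0.983, -0.186, 0.001], [0.001, -0.001, -1.0]]
contact_force: [-0.5, 0.7, 0.9]
gripper_width: 0.0854
```

```bash
python3 - <<'E'
from h import *
st();inc((.4338,-.3685,.16),79)
w=camera("wrist");cv2.imwrite("pics/w1.png",w[:,:,::-1])
c=get_calibration("wrist")
for n,X in dict(grip=(.4338,-.3685,.054),tip=(.4626,-.2184,.045)).items(): print(n,proj(c,np.array(X)))
E
```

```text
t2.35 p [ 0.4334 -0.3605  0.1591] yaw 79.28 xz 0.0008 yz -0.0007 F [-0.5   0.73  0.9 ] M [ 0.046 -0.045 -0.048] w 0.0854
clock 2.35 inc [-0.78  0.18 -0.09] [-0.04 -0.04  0.28]
grip (np.float64(280.5615754364045), np.float64(221.085731534327))
tip (np.float64(281.49138496341686), np.float64(-4.080232266999218))
```

View pics/w1.png

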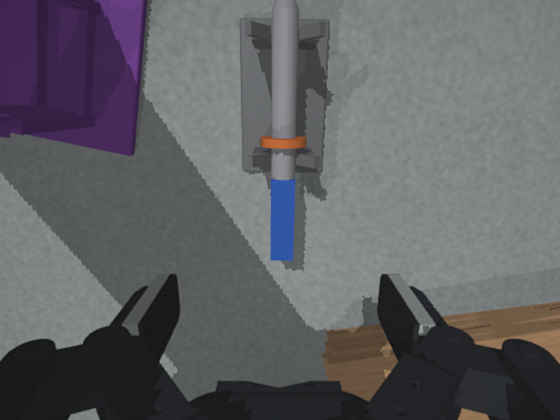

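```bash
python3 - <<'E'
from h import *
w=cv2.imread("pics/w1.png")[:,:,::-1].copy();c=get_calibration("wrist")
def rect(m,z):
    n,l,s_,_=cv2.connectedComponentsWithStats(m);i=1+np.argmax(s_[1:,4]);p=np.argwhere(l==i)[:,::-1]
    P=np.array([plane(c,u,v,z)[:2]*1000 for u,v in p],np.float32);return P.mean(0),cv2.minAreaRect(P)
print(rect(mask(w,(105,120,60),(125,255,255)),.054))
# collar ends and tip
print(blobs(mask(w,(3,120,100),(16,255,255))))
print("tip",plane(c,285.5,-1,.045), plane(c,283.5,141,.062))
E
```

```text
(array([ 435.2271, -367.5025], dtype=float32), ((435.1902770996094, -368.6824951171875), (65.37741088867188, 17.408912658691406), 78.90618896484375))
[((np.float64(283.1), np.float64(142.4)), [261, 136, 45, 13, 468])]
tip [ 0.4649 -0.2206  0.045 ] [ 0.447  -0.3089  0.062 ]
```

```bash
python3 -c "
from h import *
st();inc((.4346,-.3683,.026),78.8)"
```

```text
t2.40 p [ 0.4335 -0.3604  0.1593] yaw 79.30 xz 0.0005 yz -0.0004 F [ 0.34 -0.81 -0.41] M [-0.012  0.016  0.025] w 0.0854
clock 2.4 inc [-0.77  0.26 13.33] [-0.02 -0.03  0.5 ]
```

Emit:
play_rows(increments=[-0.4, 0.1, 2, 0, 0, 0.5, -0.77, 0.26, 5, 0, 0, 0.5, -0.77, 0.26, 8, 0, 0, 0.5, -0.77, 0.26, 10, 0, 0, 0.5, -0.77, 0.26, 11.5, 0, 0, 0.5, -0.77, 0.26, 12.5, 0, 0, 0.5, -0.77, 0.26, 13.1, 0, 0, 0.5, -0.77, 0.26, 13.3, 0, 0, 0.5, -0.77, 0.26, 13.3, 0, 0, 0.5, -0.77, 0.26, 13.3, 0, 0, 0.5])

```text
clock: 3.4
eef_pos: [0.4353, -0.3701, 0.0268]
tool_rot: [[0.195, 0.981, 0.001], [0.981, -0.195, -0.001], [-0.001, 0.001, -1.0]]
contact_force: [0.1, 1.1, 0.1]
gripper_width: 0.0852
```

```bash
python3 - <<'E'
from h import *
st();inc((.4346,-.3683,.026),78.8)
w=camera("wrist");cv2.imwrite("pics/w2.png",w[:,:,::-1])
c=get_calibration("wrist");p=np.argwhere(mask(w,(105,120,60),(125,255,255)))[:,::-1]
P=np.array([plane(c,u,v,.054)[:2]*1000 for u,v in p],np.float32);print(cv2.minAreaRect(P))
E
```

```text
t3.40 p [ 0.4353 -0.3701  0.0268] yaw 78.75 xz -0.0006 yz 0.0009 F [0.05 1.12 0.12] M [ 0.009 -0.01   0.02 ] w 0.0852
clock 3.4 inc [ 0.16 -0.1   0.08] [ 0.05  0.04 -0.05]
((434.9759521484375, -367.40826416015625), (66.60916137695312, 17.91530418395996), 78.56002044677734)
```

View pics/w2.png

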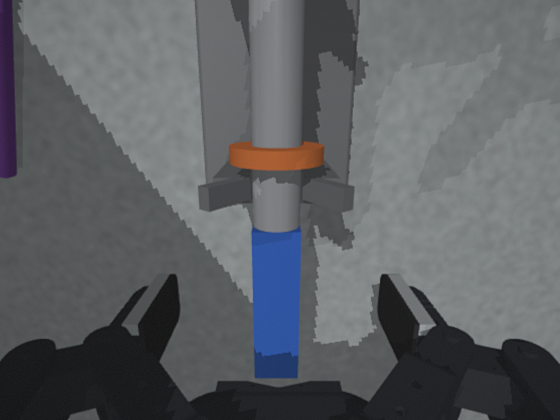

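Emit:
play_rows(increments=[0.2, -0.05, 0.08, 0, 0, 0, 0.2, -0.05, 0.08, 0, 0, 0, 0.2, -0.05, 0.08, 0, 0, 0, 0.2, -0.05, 0.08, 0, 0, 0, 0.2, -0.05, 0.08, 0, 0, 0, 0.2, -0.05, 0.08, 0, 0, 0, 0.2, -0.05, 0.08, 0, 0, 0, 0.2, -0.05, 0.08, 0, 0, 0], grip=255, newtons=100)

```text
clock: 4.25
eef_pos: [0.4349, -0.3677, 0.0254]
tool_rot: [[0.195, 0.981, 0.0], [0.981, -0.195, -0.0], [-0.0, 0.0, -1.0]]
contact_force: [-0.4, 0.1, 3.3]
gripper_width: 0.0164
```

```bash
python3 - <<'E'
from h import *
st()
E
```

```text
t4.25 p [ 0.4349 -0.3677  0.0254] yaw 78.75 xz -0.0001 yz 0.0002 F [-0.43  0.12  3.3 ] M [ 0.155 -0.023 -0.036] w 0.0164
```

Emit:
play_rows(increments=[0, 0, -0.5, 0, 0, 0, 0, 0, -1.5, 0, 0, 0, 0, 0, -3, 0, 0, 0, 0, 0, -5, 0, 0, 0, 0, 0, -7, 0, 0, 0, 0, 0, -9, 0, 0, 0, 0, 0, -10, 0, 0, 0, 0, 0, -10, 0, 0, 0, 0, 0, -10, 0, 0, 0])

```text
clock: 5.15
eef_pos: [0.4346, -0.3675, 0.1249]
tool_rot: [[0.195, 0.981, -0.0], [0.981, -0.195, 0.0], [0.0, -0.0, -1.0]]
contact_force: [-1.1, 0.5, -3.0]
gripper_width: 0.0162
```

```bash
python3 - <<'E'
from h import *
st()
for n in["top","side","wrist"]: cv2.imwrite(f"pics/{n}3.png",camera(n)[:,:,::-1])
S=cv2.imread("pics/side3.png");S=cv2.resize(S[90:200,270:370],None,fx=6,fy=6,interpolation=cv2.INTER_CUBIC)
T=cv2.resize(cv2.imread("pics/wrist3.png"),None,fx=1,fy=1)
T2=cv2.resize(cv2.imread("pics/top3.png")[210:280,340:460],None,fx=6,fy=6)
cv2.imwrite("pics/s3c.png",S);cv2.imwrite("pics/t3c.png",T2)
E
```

```text
t5.15 p [ 0.4346 -0.3675  0.1249] yaw 78.75 xz 0.0002 yz -0.0004 F [-1.13  0.46 -2.96] M [-0.128  0.059  0.008] w 0.0162
```

View pics/s3c.png

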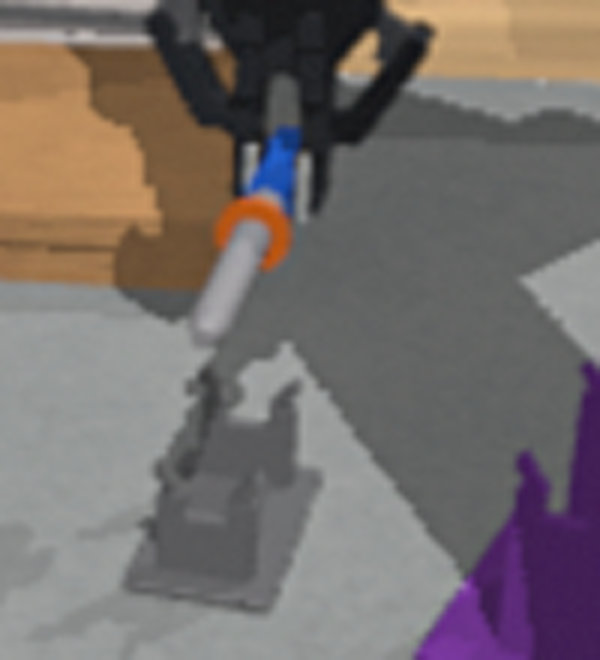

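View pics/t3c.png

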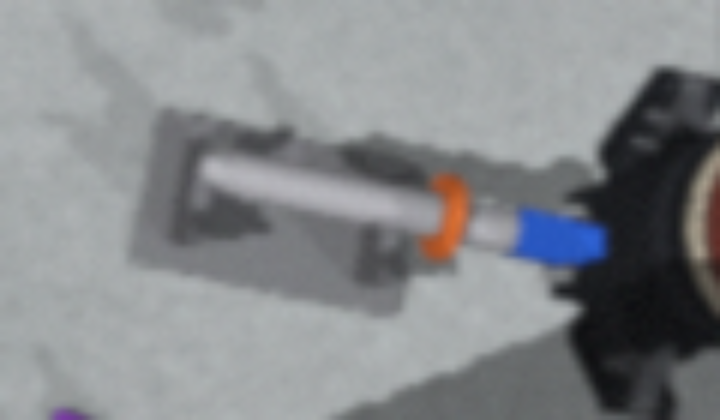

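View pics/wrist3.png

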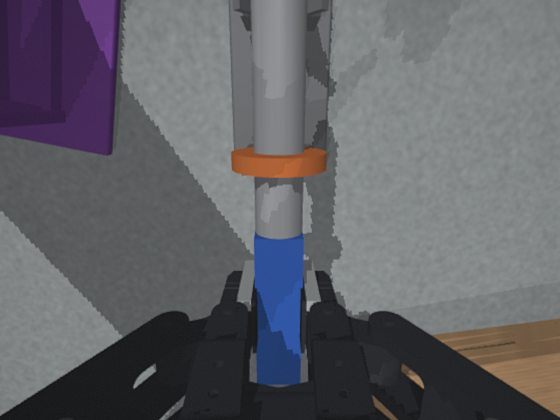

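```bash
python3 - <<'E'
from h import *
c=get_calibration("top");s=get_calibration("side")
T=cv2.imread("pics/top3.png")[:,:,::-1].copy();S=cv2.imread("pics/side3.png")[:,:,::-1].copy()
print(tri(c,(373.3,237.8),s,(304.2,146)))
a=blobs(mask(T,(3,120,100),(16,255,255)),(400,230,430,262));b=blobs(mask(S,(3,120,100),(16,255,255)),(295,115,330,145))
print(a,b)
print(tri(c,a[0][0],s,b[0][0]))
w=get_calibration("wrist")
g=np.array([.4346,-.3675,.144]);d=np.array([np.cos(np.radians(78.75)),np.sin(np.radians(78.75)),0])
for x in(-3,94): print(x,g+d*(x+62)/1e3,proj(c,g+d*(x+62)/1e3),proj(s,g+d*(x+62)/1e3),proj(w,g+d*(x+62)/1e3))
E
```

```text
(array([ 0.4624, -0.2162,  0.1439]), np.float64(0.0005140293110347802))
[((np.float64(414.2), np.float64(245.7)), [410, 239, 8, 14, 62])] [((np.float64(303.1), np.float64(125.5)), [295, 115, 24, 23, 345])]
(array([ 0.4572, -0.31  ,  0.152 ]), np.float64(0.024070702415663923))
-3 [ 0.4461 -0.3096  0.144 ] (np.float64(412.94789650708185), np.float64(245.42520994033194)) (np.float64(311.563503819065), np.float64(128.69106519729368)) (np.float64(278.71448351468996), np.float64(158.4859101115182))
94 [ 0.465  -0.2145  0.144 ] (np.float64(372.5879455807327), np.float64(236.79625097492163)) (np.float64(303.0542956150624), np.float64(146.24023319598857)) (np.float64(278.684566070958), np.float64(-197.7754881518608))
```

```bash
python3 - <<'E'
from h import *
inc((.596,-.230,.080),93.7)
E
```

```text
clock 5.3 inc [16.6  13.19  4.42] [ -0.08  -0.07 -14.95]
```

Emit:
play_rows(increments=[1, 1, 0, 0, 0, -1, 3, 2.5, 0, 0, 0, -3, 6, 5, 0, 0, 0, -6, 9, 7.5, 0, 0, 0, -9, 12, 10, 0.5, 0, 0, -12, 15, 12, 1.5, 0, 0, -14, 16.6, 13.2, 3, 0, 0, -15, 16.6, 13.2, 4, 0, 0, -15, 16.6, 13.2, 4.4, 0, 0, -15, 16.6, 13.2, 4.4, 0, 0, -15])

```text
clock: 6.3
eef_pos: [0.5954, -0.231, 0.0802]
tool_rot: [[-0.064, 0.998, -0.002], [0.998, 0.064, 0.001], [0.001, -0.002, -1.0]]
contact_force: [-0.2, 0.2, -2.3]
gripper_width: 0.0163
```

```bash
python3 - <<'E'
from h import *
st()
for n in["top","side","wrist"]: cv2.imwrite(f"pics/{n}4.png",camera(n)[:,:,::-1])
S=cv2.resize(cv2.imread("pics/side4.png")[120:270,215:315],None,fx=4,fy=4,interpolation=cv2.INTER_CUBIC)
T2=cv2.resize(cv2.imread("pics/top4.png")[160:220,250:380],None,fx=6,fy=6,interpolation=cv2.INTER_CUBIC)
cv2.imwrite("pics/s4c.png",S);cv2.imwrite("pics/t4c.png",T2)
E
```

```text
t6.30 p [ 0.5954 -0.231   0.0802] yaw 93.68 xz 0.0008 yz -0.0021 F [-0.19  0.22 -2.27] M [-0.169 -0.026  0.008] w 0.0163
```

View pics/s4c.png

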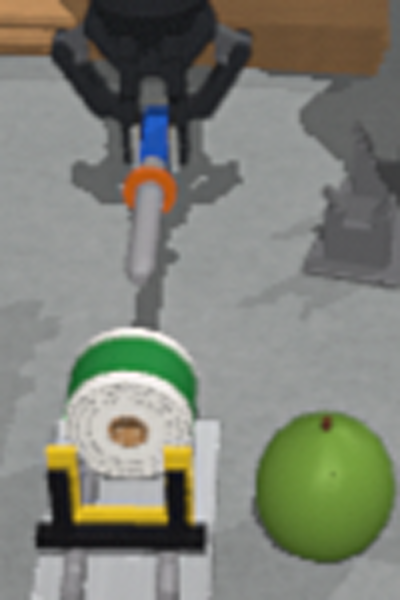

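View pics/t4c.png

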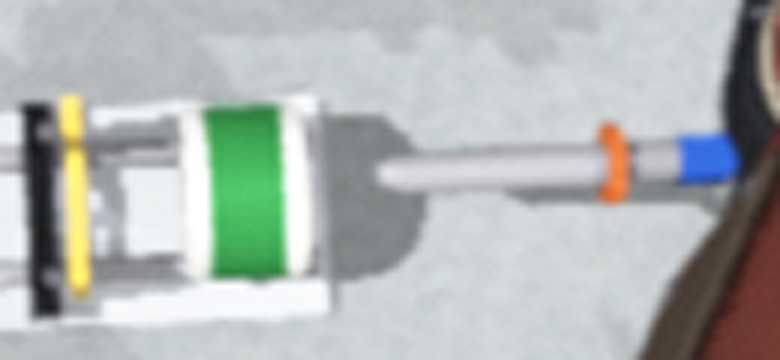

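View pics/wrist4.png

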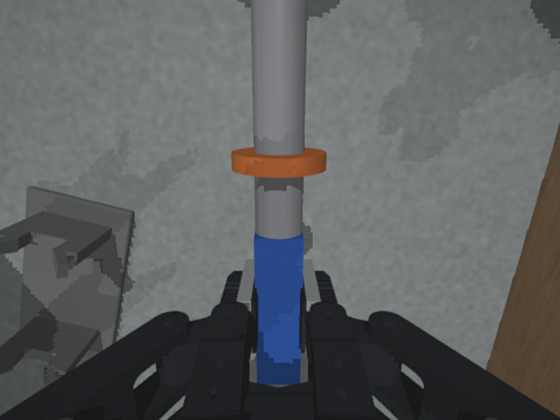

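```bash
python3 - <<'E'
from h import *
c=get_calibration("top")
T=cv2.imread("pics/top4.png")[:,:,::-1].copy()
g=mask(T,(50,100,40),(80,255,255))
for u in range(284,298,2):
    col=np.where(g[165:215,u])[0]+165
    d=[ray(c,u,v)[1] for v in(col.min()-.5,col.max()+.5)];o=ray(c,0,0)[0]
    d=[x/np.linalg.norm(x) for x in d];m=d[0]+d[1];X=o+m*(.05-o[2])/m[2]
    d_=np.linalg.norm(o-X)*np.tan(np.arccos(np.clip(d[0]@d[1],-1,1))/2)
    print(u,col.min(),col.max(),X,"r",d_)
# bar columns
hsv=cv2.cvtColor(T,cv2.COLOR_RGB2GRAY).astype(int)
for u in (318,324,330,336,342,348): 
    print(u,hsv[178:202,u], )
s=sense();p=s["eef_pos"]-s["tool_rot"][:,2]*.019
for x in (-3,20,50,94):
    X=p+s["tool_rot"][:,0]*(x+62)/1e3; print(x,X,proj(c,X))
E
```

```text
Traceback (most recent call last):
ValueError: zero-size array to reduction operation minimum which has no identity
```

```bash
python3 - <<'E'
from h import *
c=get_calibration("top")
T=cv2.imread("pics/top4.png")[:,:,::-1].copy()
g=mask(T,(50,100,40),(80,255,255))
for u in range(286,297,2):
    col=np.where(g[165:215,u])[0]+165
    if len(col)<20: continue
    d=[ray(c,u,v)[1] for v in(col.min()-.5,col.max()+.5)];o=ray(c,0,0)[0]
    d=[x/np.linalg.norm(x) for x in d];m=d[0]+d[1];X=o+m*(.05-o[2])/m[2]
    print(u,col.min(),col.max(),X,"r",np.linalg.norm(o-X)*np.sin(np.arccos(d[0]@d[1])/2))
G=cv2.cvtColor(T,cv2.COLOR_RGB2GRAY).astype(int)
for u in (318,324,330,336,342,348): print(u,G[180:200,u])
s=sense();p=s["eef_pos"]-s["tool_rot"][:,2]*.019
for x in (-3,20,50,94):
    X=p+s["tool_rot"][:,0]*(x+62)/1e3; print(x,X,proj(c,X))
print(blobs(mask(T,(3,120,100),(16,255,255)),(345,175,360,200)))
E
```

```text
286 178 205 [ 0.5849 -0.0118  0.05  ] r 0.036340157102509096
288 178 205 [ 0.585 -0.017  0.05 ] r 0.0363432886687514
290 178 205 [ 0.5851 -0.0222  0.05  ] r 0.036346422678678436
292 178 205 [ 0.5852 -0.0274  0.05  ] r 0.03634955913093763
294 178 205 [ 0.5853 -0.0326  0.05  ] r 0.0363526980236886
296 184 205 [ 0.5775 -0.0379  0.05  ] r 0.02855301168898184
318 [208 205 190 178 151 145 174 201 216 216 206 183 143 131 132 135 131 132
 130 131]
324 [208 208 207 209 197 175 187 208 218 214 200 183 187 207 213 214 213 212
 212 211]
330 [212 212 213 209 185 174 196 210 219 211 195 183 204 210 210 207 214 215
 213 211]
336 [203 205 209 205 180 179 199 216 219 211 187 153 141 176 208 218 216 216
 216 215]
342 [210 211 211 203 177 185 205 215 216 206 180 139 132 152 201 215 214 215
 212 212]
348 [213 212 210 192 173 185 202 216 213 195 171 140 135 149 197 212 214 214
 213 213]
-3 [ 0.5927 -0.1728  0.1009] (np.float64(351.2845671153069), np.float64(186.23058261948708))
20 [ 0.5912 -0.1499  0.1009] (np.float64(342.0927949549256), np.float64(186.66148871252057))
50 [ 0.5893 -0.1199  0.1009] (np.float64(330.0893972110219), np.float64(187.22420253252216))
94 [ 0.5865 -0.076   0.1008] (np.float64(312.45541658224045), np.float64(188.0508755140531))
[((np.float64(352.1), np.float64(187.1)), [350, 181, 5, 13, 42])]
```

Emit:
play_rows(increments=[0, 0, -2, 0, 0, 0, 0, 0, -5, 0, 0, 0, 2, 0, -9, 0, 0, 0, 5, 0, -12, 0, 0, 0, 8, 0, -13, 0, 0, 0, 10, 0, -13, 0, 0, 0, 10, 0, -13, 0, 0, 0, 10, 0, -13, 0, 0, 0])

```text
clock: 7.25
eef_pos: [0.5902, -0.1312, 0.212]
tool_rot: [[-0.065, 0.998, 0.001], [0.998, 0.065, -0.001], [-0.001, 0.001, -1.0]]
contact_force: [-0.5, -0.2, -2.1]
gripper_width: 0.0164
```

```bash
python3 - <<'E'
from h import *
st()
w=camera("wrist")
cv2.imwrite("pics/w5.png",w[:,:,::-1])
E
```

```text
t7.25 p [ 0.5902 -0.1312  0.212 ] yaw 93.75 xz -0.0007 yz 0.0009 F [-0.54 -0.21 -2.14] M [-0.177  0.005 -0.023] w 0.0164
```

View pics/w5.png

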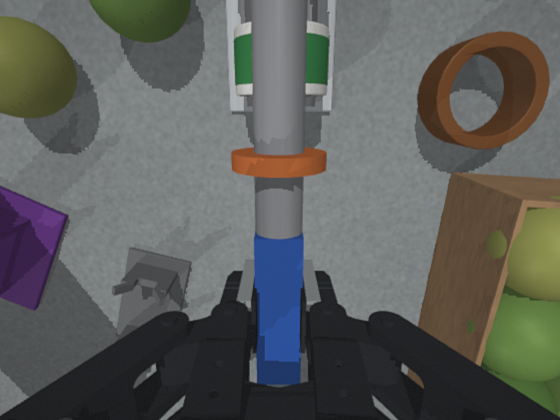

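```bash
python3 - <<'E'
from h import *
w=cv2.imread("pics/w5.png")[:,:,::-1].copy();c=get_calibration("wrist");s=sense();R=s["tool_rot"];p0=s["eef_pos"]
g=mask(w,(50,100,40),(80,255,255))
o=ray(c,0,0)[0]
for v in range(30,95,8):
    col=np.where(g[v,200:360])[0]+200
    a=col.min()-.5;b=col.max()+.5
    d=[ray(c,u,v)[1] for u in(a,b)];d=[x/np.linalg.norm(x) for x in d];m=d[0]+d[1];X=o+m*(.05-o[2])/m[2]
    print(v,a,b,X,"tool",R.T@(X-p0)*1000)
# bar edges
G=cv2.cvtColor(w,cv2.COLOR_RGB2GRAY).astype(int)
hs=cv2.cvtColor(w,cv2.COLOR_RGB2HSV)
for v in(40,60,80):
    r=np.where(hs[v,240:325,1]<60)[0]+240; print(v,r.min(),r.max())
# cradle base edges near row 100, collar
for v in (60,90,104): print(v,G[v,222:242],G[v,322:340])
print(blobs(mask(w,(3,120,100),(16,255,255)),(225,140,335,180)))
q=p0-R[:,2]*.019
for x in(-3,40): print(proj(c,q+R[:,0]*(x+62)/1e3))
E
```

```text
Traceback (most recent call last):
ValueError: zero-size array to reduction operation minimum which has no identity
```

```bash
python3 - <<'E'
from h import *
w=cv2.imread("pics/w5.png")[:,:,::-1].copy();c=get_calibration("wrist");s=sense();R=s["tool_rot"];p0=s["eef_pos"]
g=mask(w,(50,100,40),(80,255,255))
o=ray(c,0,0)[0]
for v in range(30,95,6):
    col=np.where(g[v,200:360])[0]+200
    if len(col)<20: continue
    a=col.min()-.5;b=col.max()+.5
    d=[ray(c,u,v)[1] for u in(a,b)];d=[x/np.linalg.norm(x) for x in d];m=d[0]+d[1];X=o+m*(.05-o[2])/m[2]
    print(v,a,b,X,"tool",R.T@(X-p0)*1000)
hs=cv2.cvtColor(w,cv2.COLOR_RGB2HSV)
for v in(46,60,80):
    r=np.where(hs[v,240:325,1]<60)[0]+240; print(v,r.min(),r.max())
print(blobs(mask(w,(3,120,100),(16,255,255)),(225,140,335,180)))
q=p0-R[:,2]*.019
for x in(-3,40): print(proj(c,q+R[:,0]*(x+62)/1e3))
E
```

```text
36 239.5 323.5 [ 0.5846 -0.0027  0.05  ] tool [129.2107   2.7483 161.5754]
42 233.5 327.5 [ 0.5841 -0.0071  0.05  ] tool [124.8587   1.9585 161.5776]
48 234.5 327.5 [ 0.5848 -0.0114  0.05  ] tool [120.4645   2.3633 161.5805]
54 234.5 327.5 [ 0.5851 -0.0158  0.05  ] tool [116.0279   2.3715 161.5832]
60 234.5 327.5 [ 0.5854 -0.0203  0.05  ] tool [111.5484   2.3798 161.586 ]
66 234.5 326.5 [ 0.5853 -0.0248  0.05  ] tool [107.0253   1.9853 161.5885]
72 235.5 326.5 [ 0.586  -0.0294  0.05  ] tool [102.4575   2.3982 161.5915]
78 235.5 326.5 [ 0.5863 -0.034   0.05  ] tool [ 97.845    2.4068 161.5943]
46 252 305
60 252 305
80 253 305
[((np.float64(278.4), np.float64(163.4)), [232, 148, 94, 30, 2221])]
(np.float64(277.63374365461453), np.float64(157.31485876155133))
(np.float64(277.5038598816845), np.float64(23.234357962678047))
```

```bash
python3 - <<'E'
from h import *
inc((.5981,-.225,.031),93.7)
E
```

```text
clock 7.3 inc [-9.35  0.18 18.07] [0.03 0.03 0.01]
```

Emit:
play_rows(increments=[-3, 0.1, 1, 0, 0, 0, -6, 0.18, 3, 0, 0, 0, -9, 0.18, 5, 0, 0, 0, -9.35, 0.18, 9, 0, 0, 0, -9.35, 0.18, 13, 0, 0, 0, -9.35, 0.18, 16, 0, 0, 0, -9.35, 0.18, 17.5, 0, 0, 0, -9.35, 0.18, 18.05, 0, 0, 0, -9.35, 0.18, 18.05, 0, 0, 0, -9.35, 0.18, 18.05, 0, 0, 0])

```text
clock: 8.3
eef_pos: [0.5987, -0.2248, 0.0318]
tool_rot: [[-0.065, 0.998, 0.001], [0.998, 0.065, -0.001], [-0.001, 0.001, -1.0]]
contact_force: [0.1, -0.1, -3.0]
gripper_width: 0.0163
```

```bash
python3 - <<'E'
from h import *
st()
c=get_calibration("side");S=camera("side");cv2.imwrite("pics/side6.png",S[:,:,::-1])
s=sense();R=s["tool_rot"];q=s["eef_pos"]-R[:,2]*.019
for x in(-62,0,50,94): print(x,q+R[:,0]*(x+62)/1e3,proj(c,q+R[:,0]*(x+62)/1e3))
for y in (-.049,.001): print("axis",proj(c,np.array([.5855-.0645*(y+.024),y,.05])))
cv2.imwrite("pics/s6c.png",cv2.resize(S[140:250,215:285,::-1],None,fx=7,fy=7,interpolation=cv2.INTER_CUBIC)[:770])
T=camera("top");cv2.imwrite("pics/t6c.png",cv2.resize(T[160:220,250:380,::-1],None,fx=6,fy=6,interpolation=cv2.INTER_CUBIC))
E
```

```text
t8.30 p [ 0.5987 -0.2248  0.0318] yaw 93.72 xz -0.0008 yz 0.0012 F [ 0.1  -0.12 -3.01] M [-0.132 -0.048 -0.018] w 0.0163
-62 [ 0.5989 -0.2248  0.0511] (np.float64(252.7984907486389), np.float64(172.34292046466533))
0 [ 0.5949 -0.1629  0.051 ] (np.float64(251.23111237203887), np.float64(185.54917904534753))
50 [ 0.5916 -0.113   0.051 ] (np.float64(249.8684563172959), np.float64(197.03050894253755))
94 [ 0.5888 -0.0691  0.0509] (np.float64(248.58829605467497), np.float64(207.8167541181022))
axis (np.float64(248.12699722463674), np.float64(213.28171885969144))
axis (np.float64(246.51091992152845), np.float64(226.8086593228793))
```

```bash
python3 -c "
import cv2
a=cv2.imread('pics/s6c.png');cv2.imwrite('pics/s6d.png',cv2.resize(a,None,fx=.75,fy=.75))"
```

```text
(no output)
```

View pics/s6d.png

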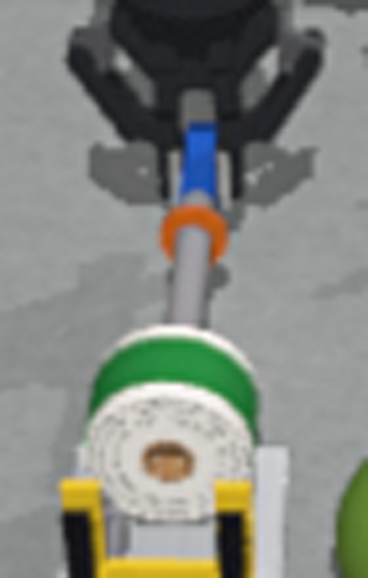

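View pics/t6c.png

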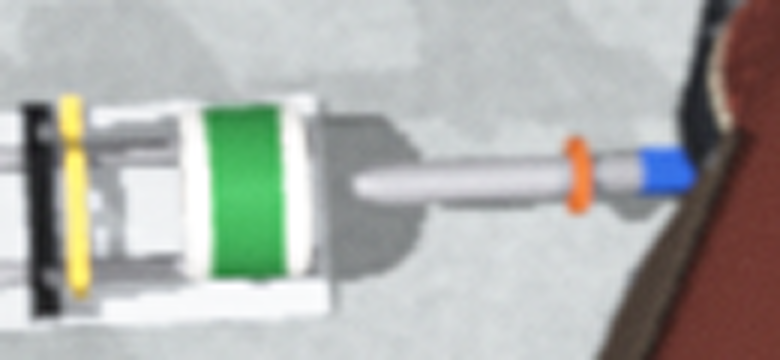

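Emit:
play_rows(increments=[0.5, 0, 0.1, 0, 0, 0, 1, 0, 0.1, 0, 0, 0, 1.5, 0, 0.1, 0, 0, 0, 2, 0, 0.1, 0, 0, 0, 2.5, 0, 0.1, 0, 0, 0, 3, 0, 0.1, 0, 0, 0, 3.5, 0, 0.1, 0, 0, 0, 4, 0, 0.1, 0, 0, 0, 4, 0, 0.1, 0, 0, 0])

```text
clock: 9.3
eef_pos: [0.5954, -0.1833, 0.0298]
tool_rot: [[-0.066, 0.998, -0.0], [0.998, 0.066, 0.0], [0.0, -0.0, -1.0]]
contact_force: [-0.1, 0.2, -2.7]
gripper_width: 0.0162
```

```bash
python3 - <<'E'
from h import *
st()
S=camera("side");T=camera("top");st()
cv2.imwrite("pics/s7.png",cv2.resize(S[150:260,215:285,::-1],None,fx=5,fy=5,interpolation=cv2.INTER_CUBIC))
cv2.imwrite("pics/t7.png",cv2.resize(T[160:220,250:380,::-1],None,fx=6,fy=6,interpolation=cv2.INTER_CUBIC))
E
```

```text
t9.30 p [ 0.5954 -0.1833  0.0298] yaw 93.79 xz 0.0003 yz -0.0003 F [-0.1   0.23 -2.67] M [-0.165  0.023  0.02 ] w 0.0162
t9.40 p [ 0.5955 -0.1841  0.0298] yaw 93.76 xz -0.0002 yz 0.0001 F [-0.03 -0.29 -2.66] M [-0.144 -0.046  0.06 ] w 0.0162
```

View pics/s7.png

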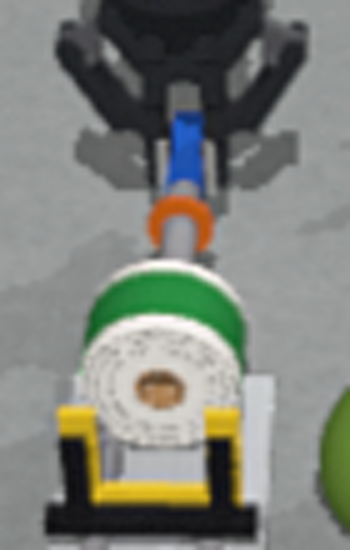

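View pics/t7.png

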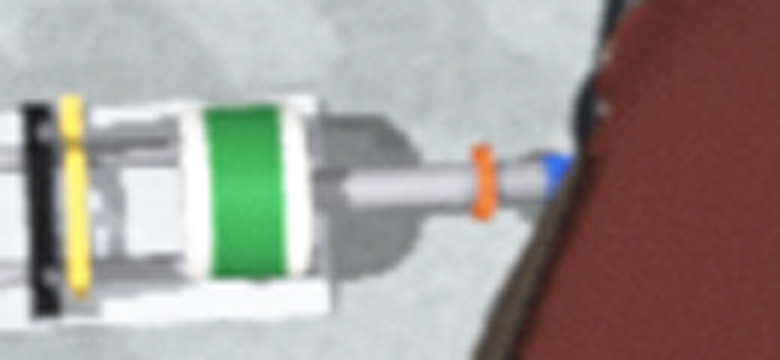

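Emit:
play_rows(increments=[0.5, 0, 0, 0, 0, 0, 1, 0, 0, 0, 0, 0, 1.5, 0, 0, 0, 0, 0, 2, 0, 0, 0, 0, 0, 2.5, 0, 0, 0, 0, 0, 3, 0, 0, 0, 0, 0, 3.4, 0, 0, 0, 0, 0, 3.7, 0, 0, 0, 0, 0, 4, 0, 0, 0, 0, 0])

```text
clock: 10.3
eef_pos: [0.5929, -0.144, 0.0298]
tool_rot: [[-0.065, 0.998, 0.0], [0.998, 0.065, -0.0], [-0.0, 0.0, -1.0]]
contact_force: [-0.7, 0.7, -3.3]
gripper_width: 0.0168
```

```bash
python3 - <<'E'
from h import *
st()
S=camera("side");T=camera("top");st()
cv2.imwrite("pics/s8.png",cv2.resize(S[150:260,215:285,::-1],None,fx=5,fy=5,interpolation=cv2.INTER_CUBIC))
cv2.imwrite("pics/t8.png",cv2.resize(T[160:220,250:380,::-1],None,fx=6,fy=6,interpolation=cv2.INTER_CUBIC))
E
```

```text
t10.30 p [ 0.5929 -0.144   0.0298] yaw 93.75 xz -0.0001 yz 0.0001 F [-0.66  0.65 -3.29] M [-0.082 -0.076 -0.057] w 0.0168
t10.40 p [ 0.5928 -0.1438  0.0298] yaw 93.77 xz 0.0001 yz -0.0001 F [-0.83 -0.2  -1.97] M [-0.123 -0.023  0.025] w 0.0164
```

View pics/s8.png

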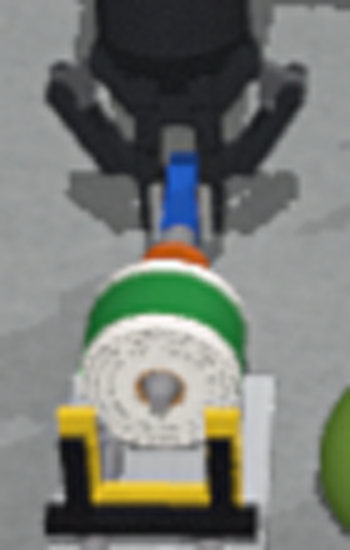

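View pics/t8.png

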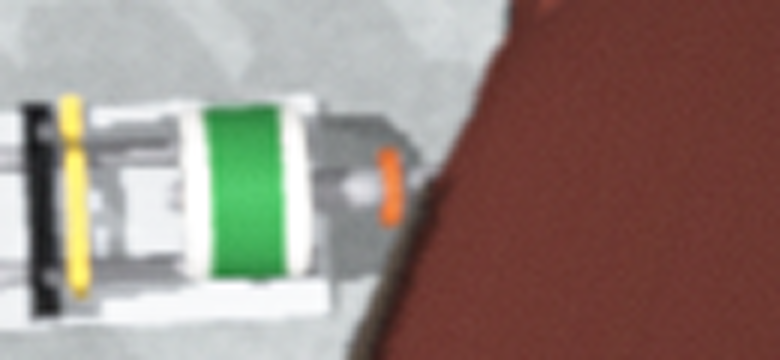

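Emit:
play_rows(increments=[0.4, 0, 0, 0, 0, 0, 0.8, 0, 0, 0, 0, 0, 1.2, 0, 0, 0, 0, 0, 1.6, 0, 0, 0, 0, 0, 2, 0, 0, 0, 0, 0, 2.3, 0, 0, 0, 0, 0, 2.6, 0, 0, 0, 0, 0, 2.8, 0, 0, 0, 0, 0, 3, 0, 0, 0, 0, 0, 3, 0, 0, 0, 0, 0])

```text
clock: 11.4
eef_pos: [0.5909, -0.114, 0.0298]
tool_rot: [[-0.066, 0.998, -0.0], [0.998, 0.066, 0.0], [0.0, -0.0, -1.0]]
contact_force: [0.7, -0.4, -2.8]
gripper_width: 0.0166
```

Emit:
play_rows(increments=[0.2, 0, 0, 0, 0, 0, 0.4, 0, 0, 0, 0, 0, 0.6, 0, 0, 0, 0, 0, 0.8, 0, 0, 0, 0, 0, 1, 0, 0, 0, 0, 0])

```text
clock: 11.9
eef_pos: [0.5902, -0.1043, 0.0298]
tool_rot: [[-0.065, 0.998, -0.0], [0.998, 0.065, -0.0], [-0.0, -0.0, -1.0]]
contact_force: [-0.4, -1.7, -1.2]
gripper_width: 0.0163
```

```bash
python3 - <<'E'
from h import *
st()
S=camera("side");T=camera("top");st()
cv2.imwrite("pics/s9.png",cv2.resize(S[150:260,215:285,::-1],None,fx=5,fy=5,interpolation=cv2.INTER_CUBIC))
cv2.imwrite("pics/t9.png",cv2.resize(T[160:220,250:380,::-1],None,fx=6,fy=6,interpolation=cv2.INTER_CUBIC))
E
```

```text
t11.90 p [ 0.5902 -0.1043  0.0298] yaw 93.75 xz -0.0003 yz -0.0001 F [-0.35 -1.68 -1.18] M [-0.424  0.007  0.075] w 0.0163
t12.00 p [ 0.5902 -0.104   0.0298] yaw 93.76 xz 0.0001 yz -0.0000 F [ 0.09  0.07 -1.95] M [-0.206 -0.022 -0.011] w 0.0159
```

View pics/s9.png

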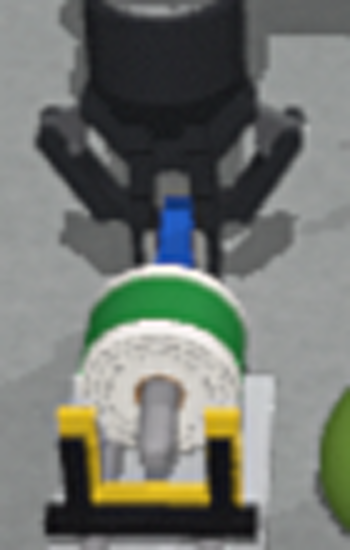

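View pics/t9.png

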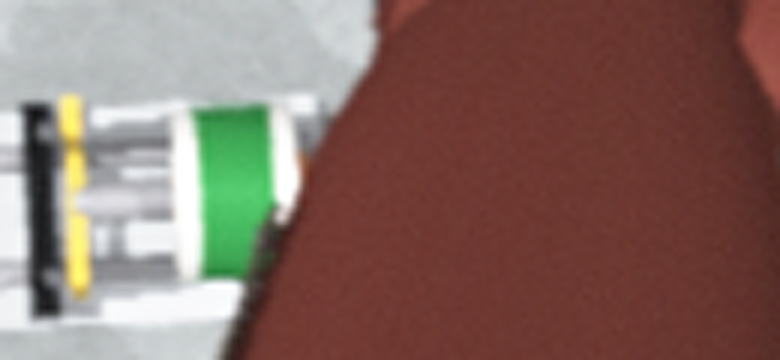

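Emit:
play_rows(increments=[0.2, 0, 0, 0, 0, 0, 0.4, 0, 0, 0, 0, 0, 0.6, 0, 0, 0, 0, 0, 0.8, 0, 0, 0, 0, 0, 1, 0, 0, 0, 0, 0, 1.2, 0, 0, 0, 0, 0, 1.4, 0, 0, 0, 0, 0, 1.6, 0, 0, 0, 0, 0, 1.8, 0, 0, 0, 0, 0, 2, 0, 0, 0, 0, 0])

```text
clock: 13.0
eef_pos: [0.5889, -0.0841, 0.0298]
tool_rot: [[-0.065, 0.998, -0.0], [0.998, 0.065, -0.0], [-0.0, -0.0, -1.0]]
contact_force: [-0.7, -1.9, -1.6]
gripper_width: 0.0166
```

```bash
python3 - <<'E'
from h import *
st()
T=camera("top");st()
cv2.imwrite("pics/t10.png",cv2.resize(T[160:220,250:380,::-1],None,fx=6,fy=6,interpolation=cv2.INTER_CUBIC))
E
```

```text
t13.00 p [ 0.5889 -0.0841  0.0298] yaw 93.75 xz -0.0000 yz -0.0000 F [-0.65 -1.94 -1.61] M [-0.395  0.043  0.038] w 0.0166
t13.05 p [ 0.5889 -0.0838  0.0298] yaw 93.76 xz 0.0002 yz -0.0001 F [ 0.5  -0.77 -1.28] M [-0.283 -0.087 -0.033] w 0.0163
```

View pics/t10.png

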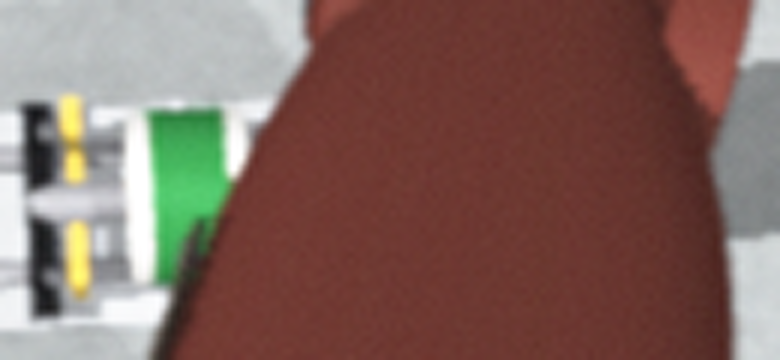

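Emit:
play_rows(increments=[0.2, 0, 0, 0, 0, 0, 0.4, 0, 0, 0, 0, 0, 0.6, 0, 0, 0, 0, 0, 0.75, 0, 0, 0, 0, 0, 0.9, 0, 0, 0, 0, 0, 1, 0, 0, 0, 0, 0])

```text
clock: 13.65
eef_pos: [0.5882, -0.0742, 0.0298]
tool_rot: [[-0.065, 0.998, -0.0], [0.998, 0.065, 0.0], [0.0, -0.0, -1.0]]
contact_force: [0.1, -0.4, -1.2]
gripper_width: 0.0164
```

Emit:
play_rows(increments=[0.1, 0, 0, 0, 0, 0, 0.2, 0, 0, 0, 0, 0, 0.3, 0, 0, 0, 0, 0])

```text
clock: 13.95
eef_pos: [0.5881, -0.0713, 0.0298]
tool_rot: [[-0.065, 0.998, -0.0], [0.998, 0.065, -0.0], [-0.0, -0.0, -1.0]]
contact_force: [0.2, -1.9, -1.2]
gripper_width: 0.0163
```

Emit:
play_rows(increments=[0.1, 0, 0, 0, 0, 0, 0.2, 0, 0, 0, 0, 0])

```text
clock: 14.15
eef_pos: [0.5879, -0.0693, 0.0298]
tool_rot: [[-0.065, 0.998, -0.0], [0.998, 0.065, -0.0], [-0.0, -0.0, -1.0]]
contact_force: [-0.2, -1.9, -1.9]
gripper_width: 0.0163
```

Emit:
play_rows(increments=[0.1, 0, 0, 0, 0, 0, 0.2, 0, 0, 0, 0, 0])

```text
clock: 14.35
eef_pos: [0.5878, -0.0673, 0.0298]
tool_rot: [[-0.065, 0.998, -0.0], [0.998, 0.065, -0.0], [-0.0, -0.0, -1.0]]
contact_force: [0.0, -1.7, -0.9]
gripper_width: 0.0164
```

Emit:
play_rows(increments=[0.1, 0, 0, 0, 0, 0, 0.1, 0, 0, 0, 0, 0])

```text
clock: 14.55
eef_pos: [0.5877, -0.0661, 0.0298]
tool_rot: [[-0.066, 0.998, -0.0], [0.998, 0.066, 0.0], [0.0, 0.0, -1.0]]
contact_force: [0.7, -0.9, -2.4]
gripper_width: 0.0163
```

Emit:
play_rows(increments=[0.1, 0, 0, 0, 0, 0, 0.1, 0, 0, 0, 0, 0])

```text
clock: 14.75
eef_pos: [0.5877, -0.0652, 0.0298]
tool_rot: [[-0.065, 0.998, -0.0], [0.998, 0.065, 0.0], [0.0, -0.0, -1.0]]
contact_force: [-0.7, -1.0, -2.8]
gripper_width: 0.0167
```

Emit:
play_rows(increments=[0.1, 0, 0, 0, 0, 0, 0.15, 0, 0, 0, 0, 0])

```text
clock: 14.95
eef_pos: [0.5876, -0.0638, 0.0298]
tool_rot: [[-0.065, 0.998, 0.0], [0.998, 0.065, -0.0], [-0.0, 0.0, -1.0]]
contact_force: [0.2, -1.8, -2.3]
gripper_width: 0.0164
```

Emit:
play_rows(increments=[0.1, 0, 0, 0, 0, 0, 0.15, 0, 0, 0, 0, 0])

```text
clock: 15.15
eef_pos: [0.5876, -0.0627, 0.0298]
tool_rot: [[-0.065, 0.998, 0.0], [0.998, 0.065, -0.001], [-0.001, 0.0, -1.0]]
contact_force: [-0.0, -4.5, -3.4]
gripper_width: 0.0161
```

```bash
python3 - <<'E'
from h import *
S=camera("side");T=camera("top");st()
cv2.imwrite("pics/t11.png",cv2.resize(T[160:220,250:350,::-1],None,fx=8,fy=8,interpolation=cv2.INTER_CUBIC))
cv2.imwrite("pics/s11.png",cv2.resize(S[150:260,215:285,::-1],None,fx=5,fy=5,interpolation=cv2.INTER_CUBIC))
E
```

```text
t15.25 p [ 0.5876 -0.0627  0.0298] yaw 93.74 xz -0.0007 yz 0.0001 F [ 0.74 -5.03 -2.37] M [-1.    -0.026  0.063] w 0.0163
```

View pics/t11.png

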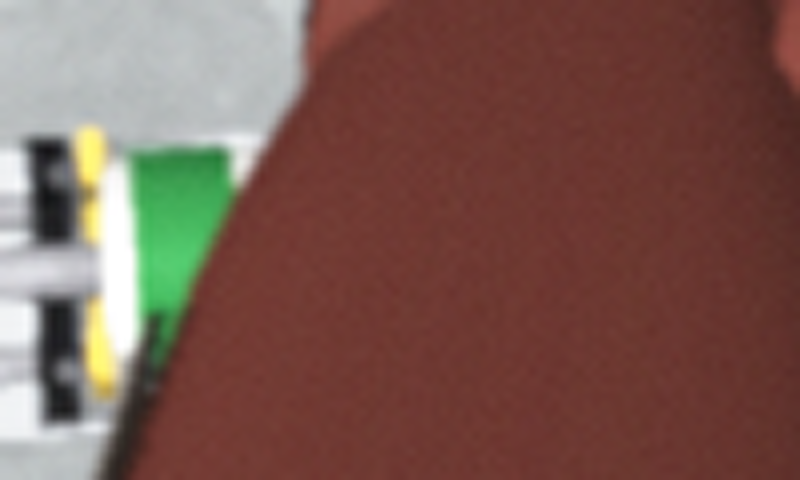

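View pics/s11.png

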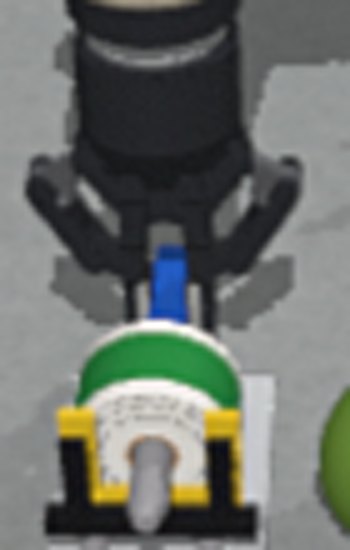

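Emit:
play_rows(increments=[0.05, 0, 0, 0, 0, 0, 0.09, 0, 0, 0, 0, 0, 0.09, 0, 0, 0, 0, 0])

```text
clock: 15.55
eef_pos: [0.5876, -0.062, 0.0299]
tool_rot: [[-0.065, 0.998, 0.0], [0.998, 0.065, -0.001], [-0.001, 0.0, -1.0]]
contact_force: [0.5, -5.8, -2.8]
gripper_width: 0.0165
```

```bash
python3 - <<'E'
from h import *
for i in range(3):
    camera("top");st()
E
```

```text
t15.60 p [ 0.5876 -0.062   0.0299] yaw 93.73 xz -0.0009 yz 0.0001 F [-0.91 -5.85 -2.56] M [-1.278 -0.078  0.092] w 0.0168
t15.65 p [ 0.5875 -0.062   0.0298] yaw 93.73 xz -0.0009 yz 0.0001 F [-0.91 -5.63 -3.72] M [-1.272 -0.041  0.047] w 0.0165
t15.70 p [ 0.5875 -0.0619  0.0298] yaw 93.73 xz -0.0009 yz 0.0001 F [-0.56 -5.36 -2.23] M [-1.246 -0.046  0.065] w 0.0165
```

Emit:
play_rows(increments=[0.04, 0, 0, 0, 0, 0, 0.08, 0, 0, 0, 0, 0, 0.08, 0, 0, 0, 0, 0])

```text
clock: 16.0
eef_pos: [0.5875, -0.0614, 0.0299]
tool_rot: [[-0.065, 0.998, 0.0], [0.998, 0.065, -0.001], [-0.001, 0.0, -1.0]]
contact_force: [0.3, -6.9, -2.6]
gripper_width: 0.0163
```

```bash
python3 - <<'E'
from h import *
for i in range(4):
    camera("top");st()
E
```

```text
t16.05 p [ 0.5875 -0.0615  0.0299] yaw 93.72 xz -0.0014 yz 0.0001 F [-0.08 -6.43 -3.01] M [-1.56   0.002  0.078] w 0.0166
t16.10 p [ 0.5875 -0.0615  0.0299] yaw 93.72 xz -0.0014 yz 0.0001 F [ 0.2  -7.   -1.72] M [-1.476  0.009  0.045] w 0.0163
t16.15 p [ 0.5876 -0.0615  0.0299] yaw 93.72 xz -0.0014 yz 0.0002 F [-0.65 -7.41 -1.7 ] M [-1.515 -0.034  0.079] w 0.0162
t16.20 p [ 0.5876 -0.0615  0.0299] yaw 93.72 xz -0.0014 yz 0.0002 F [ 0.82 -6.42 -2.47] M [-1.467 -0.011  0.107] w 0.0162
```

Emit:
play_rows(increments=[0.04, 0, 0, 0, 0, 0, 0.04, 0, 0, 0, 0, 0])

```text
clock: 16.4
eef_pos: [0.5875, -0.0612, 0.0299]
tool_rot: [[-0.065, 0.998, 0.0], [0.998, 0.065, -0.002], [-0.002, 0.0, -1.0]]
contact_force: [0.2, -8.3, -2.1]
gripper_width: 0.0166
```

```bash
python3 - <<'E'
from h import *
for i in range(3):
    camera("top");st()
E
```

```text
t16.45 p [ 0.5875 -0.0612  0.0299] yaw 93.72 xz -0.0017 yz 0.0001 F [-0.08 -7.8  -2.76] M [-1.627 -0.037  0.07 ] w 0.0165
t16.50 p [ 0.5875 -0.0612  0.0299] yaw 93.71 xz -0.0017 yz 0.0001 F [ 0.58 -7.03 -3.18] M [-1.639 -0.02   0.115] w 0.0167
t16.55 p [ 0.5875 -0.0612  0.0299] yaw 93.72 xz -0.0017 yz 0.0001 F [-0.29 -7.56 -2.25] M [-1.602 -0.003  0.089] w 0.0167
```

Emit:
play_rows(increments=[-0.1, 0, 0, 0, 0, 0, -0.2, 0, 0, 0, 0, 0, -0.3, 0, 0, 0, 0, 0, -0.4, 0, 0, 0, 0, 0, -0.5, 0, 0, 0, 0, 0, -0.5, 0, 0, 0, 0, 0])

```text
clock: 17.15
eef_pos: [0.5876, -0.065, 0.0298]
tool_rot: [[-0.066, 0.998, -0.0], [0.998, 0.066, 0.0], [0.0, -0.0, -1.0]]
contact_force: [-0.7, -0.0, -1.8]
gripper_width: 0.0166
```

```bash
python3 - <<'E'
from h import *
S=camera("side");st()
T=camera("top");st()
cv2.imwrite("pics/s12.png",cv2.resize(S[150:260,215:285,::-1],None,fx=5,fy=5,interpolation=cv2.INTER_CUBIC))
cv2.imwrite("pics/t12.png",cv2.resize(T[160:220,250:350,::-1],None,fx=8,fy=8,interpolation=cv2.INTER_CUBIC))
W=camera("wrist");cv2.imwrite("pics/w12.png",W[:,:,::-1])
E
```

```text
t17.20 p [ 0.5876 -0.065   0.0298] yaw 93.76 xz 0.0004 yz -0.0001 F [-0.01  0.79 -2.38] M [-0.151 -0.045  0.005] w 0.0162
t17.25 p [ 0.5876 -0.0651  0.0298] yaw 93.76 xz 0.0003 yz -0.0001 F [ 0.15 -0.22 -3.14] M [-0.136 -0.014  0.031] w 0.0163
```

View pics/w12.png

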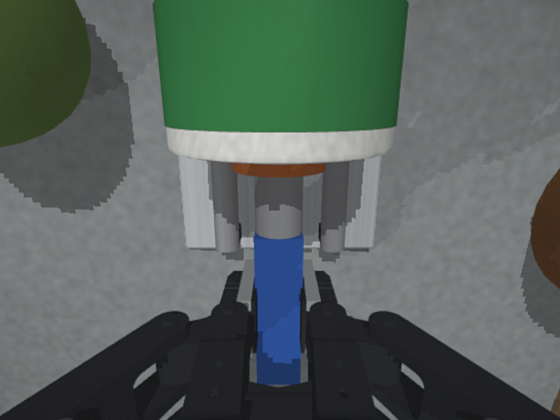

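View pics/t12.png

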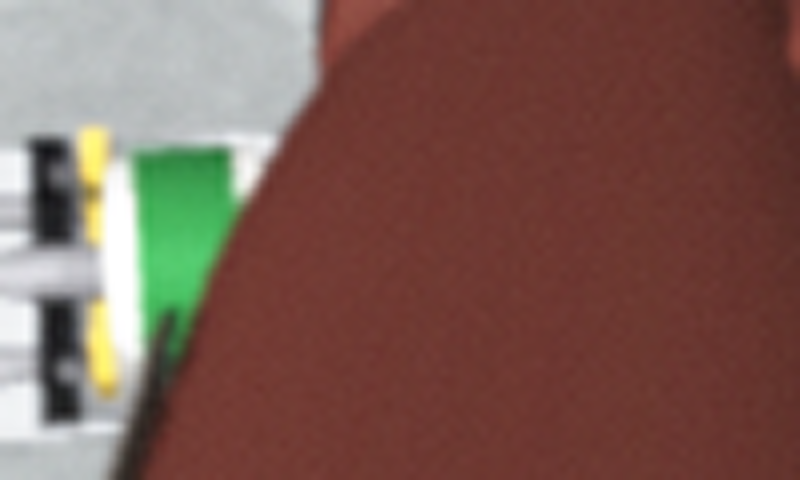

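Emit:
play_rows(increments=[0, 0, -0.15, 0, 0, 0, 0, 0, -0.3, 0, 0, 0, 0, 0, -0.4, 0, 0, 0, -0.2, 0, -0.5, 0, 0, 0, -0.4, 0, -0.6, 0, 0, 0, -0.6, 0, -0.8, 0, 0, 0, -0.8, 0, -1, 0, 0, 0, -0.8, 0, -1.2, 0, 0, 0, -0.8, 0, -1.4, 0, 0, 0, -0.8, 0, -1.5, 0, 0, 0])

```text
clock: 18.3
eef_pos: [0.5883, -0.0732, 0.0451]
tool_rot: [[-0.065, 0.998, 0.0], [0.998, 0.065, 0.0], [-0.0, 0.0, -1.0]]
contact_force: [-0.2, -0.2, -3.9]
gripper_width: 0.0164
```

```bash
python3 - <<'E'
from h import *
st();T=camera("top");st()
W=camera("wrist");cv2.imwrite("pics/w13.png",W[:,:,::-1])
E
```

```text
t18.30 p [ 0.5883 -0.0732  0.0451] yaw 93.75 xz -0.0000 yz 0.0002 F [-0.15 -0.18 -3.88] M [-0.284  0.022  0.   ] w 0.0164
t18.35 p [ 0.5884 -0.0732  0.0451] yaw 93.75 xz -0.0001 yz 0.0004 F [ 0.18  0.02 -4.28] M [-0.281 -0.003 -0.025] w 0.0161
```

View pics/w13.png

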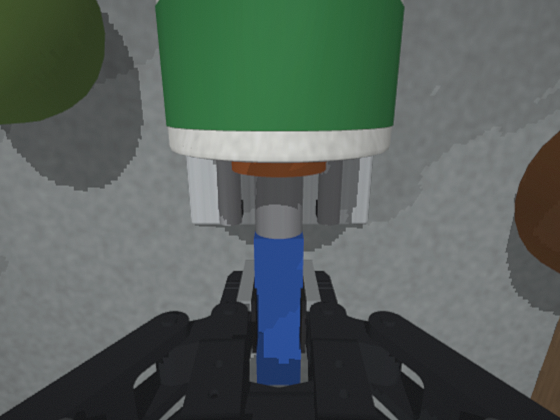

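Emit:
play_rows(increments=[0, 0, -0.5, 0, 0, 0, 0, 0, -1.5, 0, 0, 0, 0, 0, -3, 0, 0, 0, 0, 0, -5, 0, 0, 0, 0, 0, -7, 0, 0, 0, 0, 0, -9, 0, 0, 0, 0, 0, -11, 0, 0, 0, 0, 0, -12.5, 0, 0, 0, 0, 0, -13.3, 0, 0, 0, 0, 0, -13.5, 0, 0, 0])

```text
clock: 19.4
eef_pos: [0.5887, -0.0733, 0.1811]
tool_rot: [[-0.065, 0.998, 0.002], [0.998, 0.065, -0.0], [-0.001, 0.002, -1.0]]
contact_force: [0.0, -1.0, -3.6]
gripper_width: 0.0164
```

```bash
python3 - <<'E'
from h import *
st();inc((.434,.197,.181),82.2)
E
```

```text
t19.40 p [ 0.5887 -0.0733  0.1811] yaw 93.75 xz -0.0006 yz 0.0018 F [ 0.04 -1.02 -3.62] M [-0.325 -0.02   0.001] w 0.0164
clock 19.4 inc [ 27.99 -13.67  -0.03] [ 0.1   0.02 11.55]
```

Smooth, slow carry so the roll does not slide.

Emit:
play_rows(increments=[0.3, -0.15, 0, 0, 0, 0.1, 1, -0.5, 0, 0, 0, 0.4, 2, -1, 0, 0, 0, 0.8, 3.4, -1.7, 0, 0, 0, 1.4, 5, -2.5, 0, 0, 0, 2.1, 6.8, -3.4, 0, 0, 0, 2.8, 8.6, -4.3, 0, 0, 0, 3.6, 10.4, -5.2, 0, 0, 0, 4.3, 12.2, -6, 0, 0, 0, 5, 14, -6.9, 0, 0, 0, 5.8])

```text
clock: 20.4
eef_pos: [0.5088, 0.0633, 0.1794]
tool_rot: [[0.036, 0.999, -0.001], [0.999, -0.036, 0.0], [0.0, -0.001, -1.0]]
contact_force: [-0.2, 0.3, -3.5]
gripper_width: 0.0165
```

Emit:
play_rows(increments=[1.8, -1.1, 0, 0, 0, 0.7, 3.6, -2.1, 0, 0, 0, 1.4, 5.4, -3.2, 0, 0, 0, 2.1, 7.2, -4.3, 0, 0, 0, 2.9, 8.8, -5.3, 0, 0, 0, 3.6, 10.2, -6.2, 0, 0, 0, 4.3, 11.4, -7, 0, 0, 0, 4.9, 12.4, -7.6, 0, 0, 0, 5.4, 13, -8, 0, 0, 0, 5.7, 13.2, -8.1, 0, 0, 0, 5.7])

```text
clock: 21.4
eef_pos: [0.4329, 0.1974, 0.1796]
tool_rot: [[0.134, 0.991, -0.001], [0.991, -0.134, -0.0], [-0.0, -0.001, -1.0]]
contact_force: [0.5, -0.1, -3.9]
gripper_width: 0.0166
```

```bash
python3 - <<'E'
from h import *
S=camera("side");st()
T=camera("top");st();inc((.434,.197,.181),82.2)
W=camera("wrist");cv2.imwrite("pics/w14.png",W[:,:,::-1])
cv2.imwrite("pics/side14.png",S[:,:,::-1]);cv2.imwrite("pics/top14.png",T[:,:,::-1])
cv2.imwrite("pics/s14.png",cv2.resize(S[190:400,230:370,::-1],None,fx=2.8,fy=2.8,interpolation=cv2.INTER_CUBIC))
cv2.imwrite("pics/t14.png",cv2.resize(T[205:285,130:230,::-1],None,fx=7,fy=7,interpolation=cv2.INTER_CUBIC))
E
```

```text
t21.45 p [0.4332 0.1973 0.1796] yaw 82.30 xz -0.0001 yz -0.0005 F [-0.57  0.72 -4.04] M [-0.212  0.058 -0.001] w 0.0163
t21.50 p [0.4336 0.1969 0.1797] yaw 82.29 xz -0.0002 yz -0.0002 F [-0.51  0.13 -4.56] M [-0.263 -0.012 -0.009] w 0.0165
clock 21.5 inc [ 0.01  0.04 -0.13] [-0.01  0.01  0.09]
```

View pics/w14.png

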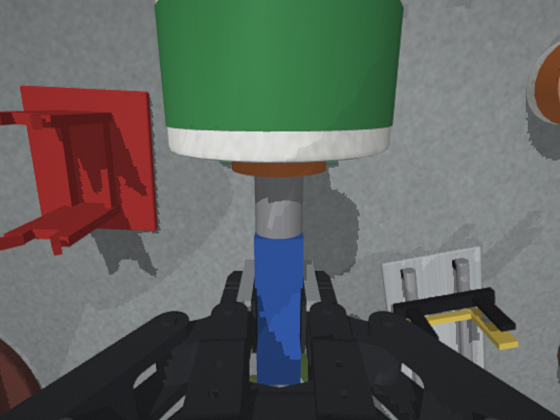

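View pics/s14.png

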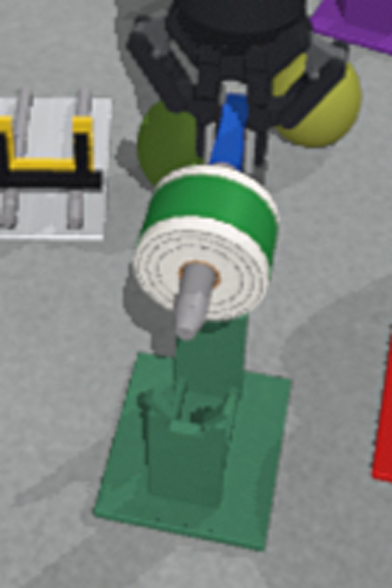

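View pics/t14.png

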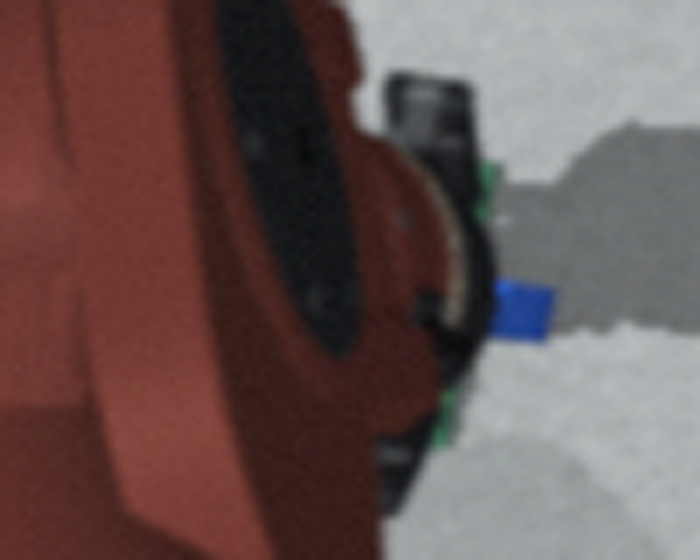

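```bash
python3 - <<'E'
from h import *
s=get_calibration("side");st_=sense();R=st_["tool_rot"];q=st_["eef_pos"]-R[:,2]*.019
for x in(50,94): print(x,q+R[:,0]*(x+62)/1e3,proj(s,q+R[:,0]*(x+62)/1e3))
a=np.radians(82.2);d=np.array([np.cos(a),np.sin(a),0]);C=np.array([.4443,.283,0])
for k in(-.042,.042): print(k,proj(s,C+k*d+[0,0,.081]))
for uv in((206,313),(249,122)):
    print("notch floor",plane(s,uv[0]/5+255-.4,uv[1]/5+280-.4,.081))
S=cv2.imread("pics/side14.png")
cv2.imwrite("pics/s14b.png",cv2.resize(S[260:320,270:335],None,fx=9,fy=9,interpolation=cv2.INTER_CUBIC))
S=cv2.imread("pics/side0.png")
cv2.imwrite("pics/s0b.png",cv2.resize(S[285:350,270:335],None,fx=9,fy=9,interpolation=cv2.INTER_CUBIC))
E
```

```text
50 [0.449  0.3077 0.1987] (np.float64(300.0658580633354), np.float64(286.55944898933353))
94 [0.4549 0.3513 0.1987] (np.float64(294.62367321230516), np.float64(308.5570642161592))
-0.042 (np.float64(305.7760308995447), np.float64(303.22568710906995))
0.042 (np.float64(297.12373466429705), np.float64(341.34453665036335))
notch floor [0.4521 0.3265 0.081 ]
notch floor [0.441  0.2434 0.081 ]
```

View pics/s14b.png

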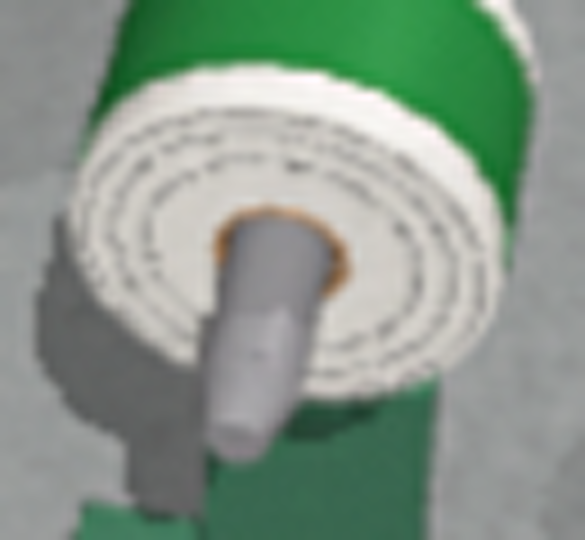

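View pics/s0b.png

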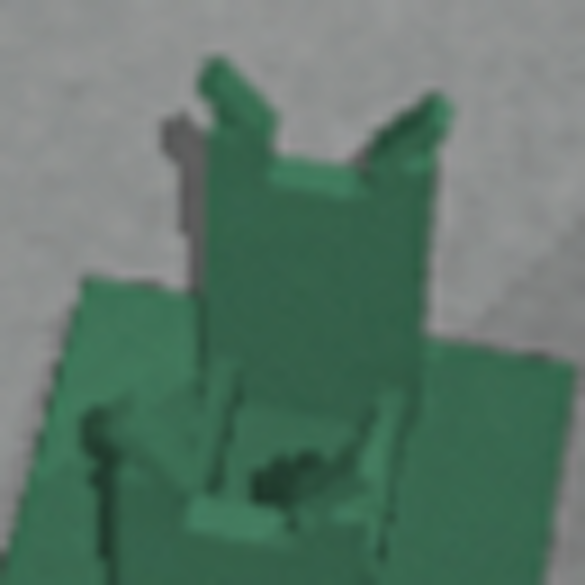

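```bash
python3 - <<'E'
from h import *
inc((.4373,.1975,.112),82.2)
E
```

```text
clock 21.55 inc [0.13 0.32 6.77] [0.   0.01 0.06]
```

Emit:
play_rows(increments=[0, 0.05, 0.3, 0, 0, 0, 0.05, 0.1, 1, 0, 0, 0, 0.1, 0.2, 2, 0, 0, 0, 0.1, 0.3, 3.2, 0, 0, 0, 0.1, 0.32, 4.4, 0, 0, 0, 0.1, 0.32, 5.5, 0, 0, 0, 0.1, 0.32, 6.3, 0, 0, 0, 0.1, 0.32, 6.6, 0, 0, 0, 0.1, 0.32, 6.7, 0, 0, 0, 0.1, 0.32, 6.7, 0, 0, 0])

```text
clock: 22.55
eef_pos: [0.4375, 0.1974, 0.113]
tool_rot: [[0.135, 0.991, 0.0], [0.991, -0.135, 0.0], [0.0, 0.0, -1.0]]
contact_force: [-0.4, 0.2, -4.0]
gripper_width: 0.0163
```

```bash
python3 - <<'E'
from h import *
S=camera("side");st();cv2.imwrite("pics/side15.png",S[:,:,::-1])
cv2.imwrite("pics/s15.png",cv2.resize(S[270:355,260:345,::-1],None,fx=7,fy=7,interpolation=cv2.INTER_CUBIC))
s=get_calibration("side");q_=sense();R=q_["tool_rot"];q=q_["eef_pos"]-R[:,2]*.019
for x in(50,67,82,94):
    u,v=proj(s,q+R[:,0]*(x+62)/1e3);print(x,u,v,"crop",(u-259.6)*7,(v-269.6)*7)
W=camera("wrist");cv2.imwrite("pics/w15.png",W[:,:,::-1])
E
```

```text
t22.60 p [0.4376 0.1974 0.1131] yaw 82.25 xz 0.0003 yz 0.0006 F [-0.1  -0.17 -3.96] M [-0.297  0.034  0.031] w 0.0163
50 296.7218306158451 314.1831420541847 crop 259.8528143109154 312.08199437929284
67 294.7381113205993 322.44151111289943 crop 245.96677924419475 369.8905777902959
82 292.9274612171535 329.9793804204628 crop 233.2922285200744 422.65566294323946
94 291.4362782807939 336.18728445811 crop 222.85394796555704 466.11099120676994
```

View pics/s15.png

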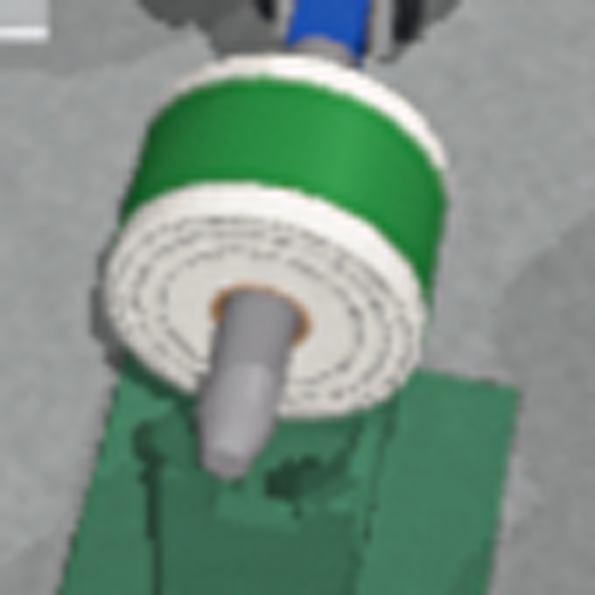

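View pics/w15.png

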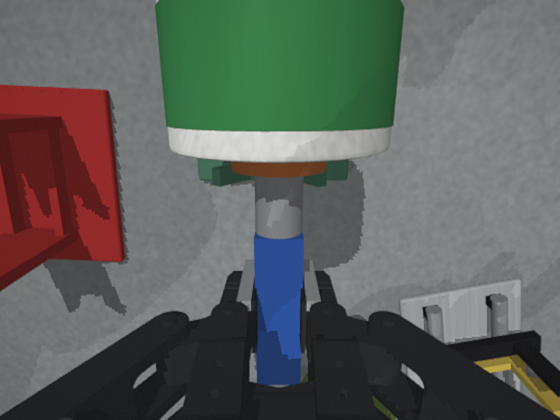

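```bash
python3 - <<'E'
from h import *
s=get_calibration("side");w=get_calibration("wrist");q_=sense();R=q_["tool_rot"];q=q_["eef_pos"]-R[:,2]*.019
for x in(67,-17):
    X=q+R[:,0]*(x+62)/1e3;X[2]=.081; print(x,X,proj(s,X))
I=cv2.imread("pics/w15.png")[:,:,::-1].copy()
m=mask(I,(65,60,30),(95,255,255));
print(blobs(m,(185,150,365,195),5))
cv2.imwrite("pics/w15c.png",cv2.resize(I[145:245,180:370,::-1],None,fx=4,fy=4,interpolation=cv2.INTER_CUBIC))
for v in range(160,188,3):
    r=np.where(m[v,185:365])[0]+185
    if len(r): 
        print(v,r.min(),r.max(), [ (R.T@(plane(w,u,v,.105)-q_["eef_pos"])*1000)[:2].round(1) for u in(r.min()-.5,r.max()+.5)])
for x in(-40,-10): print("bar axis px",proj(w,q+R[:,0]*(x+62)/1e3))
E
```

```text
67 [0.455  0.3253 0.081 ] (np.float64(294.1296715977895), np.float64(341.4509583658603))
-17 [0.4437 0.242  0.081 ] (np.float64(302.9784762092576), np.float64(303.3115181454937))
[((np.float64(218.9), np.float64(172.2)), [198, 158, 56, 28, 871]), ((np.float64(329.3), np.float64(173.4)), [304, 160, 44, 27, 615])]
160 198 347 [array([ 53.8, -35.4]), array([53.8, 30.5])]
163 198 347 [array([ 52.5, -35.5]), array([52.5, 30.6])]
166 198 347 [array([ 51.2, -35.5]), array([51.2, 30.7])]
169 199 347 [array([ 49.9, -35.2]), array([49.8, 30.8])]
172 199 346 [array([ 48.5, -35.3]), array([48.5, 30.4])]
175 199 346 [array([ 47.2, -35.4]), array([47.1, 30.5])]
178 200 345 [array([ 45.8, -35. ]), array([45.8, 30.1])]
181 213 325 [array([ 44.4, -29.3]), array([44.4, 21.3])]
184 213 325 [array([ 43.1, -29.4]), array([43. , 21.3])]
bar axis px (np.float64(277.96165795723766), np.float64(252.09522662141927))
bar axis px (np.float64(277.90411755932365), np.float64(176.61568022394943))
```

View pics/w15c.png

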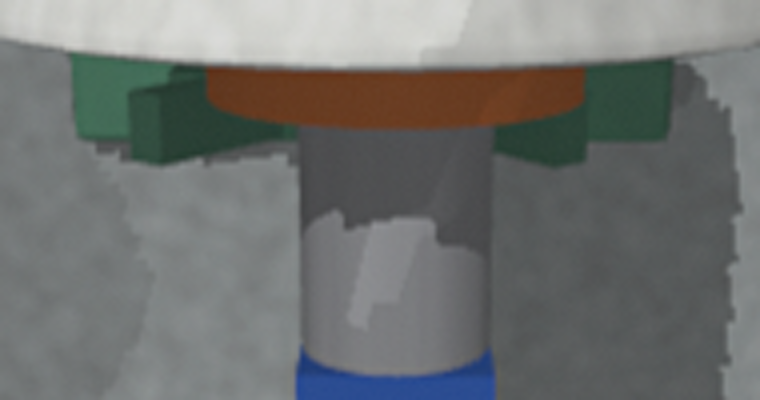

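Emit:
play_rows(increments=[0, -0.1, 0, 0, 0, 0, -0.05, -0.25, 0, 0, 0, 0, -0.1, -0.35, 0.2, 0, 0, 0, -0.1, -0.35, 0.5, 0, 0, 0, -0.1, -0.35, 0.8, 0, 0, 0, -0.1, -0.35, 1.1, 0, 0, 0, -0.1, -0.35, 1.4, 0, 0, 0, -0.1, -0.35, 1.6, 0, 0, 0, -0.1, -0.35, 1.6, 0, 0, 0])

```text
clock: 23.55
eef_pos: [0.4334, 0.1967, 0.0964]
tool_rot: [[0.135, 0.991, -0.001], [0.991, -0.135, -0.0], [-0.0, -0.001, -1.0]]
contact_force: [-0.8, -0.1, -3.6]
gripper_width: 0.0161
```

```bash
python3 - <<'E'
from h import *
S=camera("side");st();cv2.imwrite("pics/side16.png",S[:,:,::-1])
cv2.imwrite("pics/s16.png",cv2.resize(S[270:355,260:345,::-1],None,fx=7,fy=7,interpolation=cv2.INTER_CUBIC))
W=camera("wrist");cv2.imwrite("pics/w16.png",W[:,:,::-1])
cv2.imwrite("pics/w16c.png",cv2.resize(W[145:245,180:370,::-1],None,fx=4,fy=4,interpolation=cv2.INTER_CUBIC))
E
```

```text
t23.60 p [0.4336 0.1968 0.0967] yaw 82.25 xz -0.0001 yz -0.0002 F [ 0.12 -0.15 -3.73] M [-0.261  0.044  0.031] w 0.0163
```

View pics/s16.png

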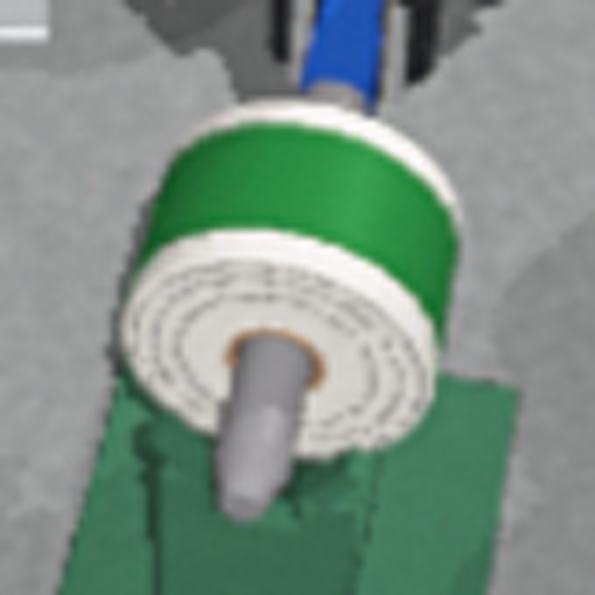

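View pics/w16c.png

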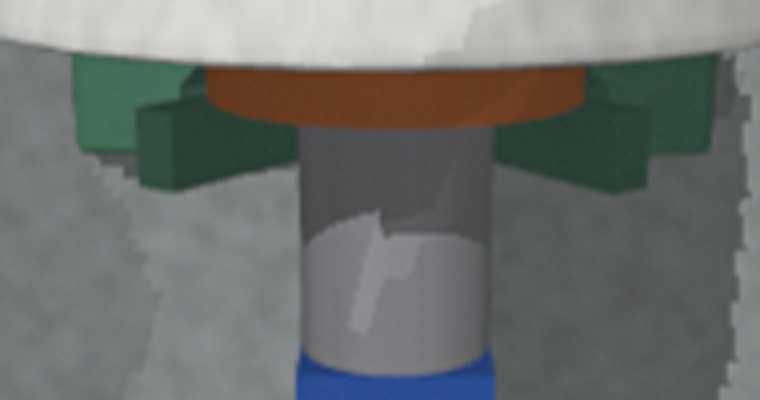

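Emit:
play_rows(increments=[0, -0.03, 0.3, 0, 0, 0, 0, -0.03, 0.7, 0, 0, 0, 0, -0.03, 1.1, 0, 0, 0, 0, -0.03, 1.5, 0, 0, 0, 0, -0.03, 1.8, 0, 0, 0, 0, -0.03, 2.05, 0, 0, 0, 0, -0.03, 2.2, 0, 0, 0, 0, -0.03, 2.2, 0, 0, 0])

```text
clock: 24.45
eef_pos: [0.4333, 0.1968, 0.0746]
tool_rot: [[0.135, 0.991, -0.0], [0.991, -0.135, -0.0], [-0.0, -0.0, -1.0]]
contact_force: [0.3, -0.3, -3.8]
gripper_width: 0.0168
```

```bash
python3 - <<'E'
from h import *
S=camera("side");st()
cv2.imwrite("pics/s17.png",cv2.resize(S[280:365,260:345,::-1],None,fx=7,fy=7,interpolation=cv2.INTER_CUBIC))
W=camera("wrist");st();cv2.imwrite("pics/w17.png",W[:,:,::-1])
cv2.imwrite("pics/w17c.png",cv2.resize(W[145:245,180:370,::-1],None,fx=4,fy=4,interpolation=cv2.INTER_CUBIC))
E
```

```text
t24.50 p [0.4334 0.1968 0.0748] yaw 82.25 xz -0.0000 yz -0.0001 F [ 0.35 -0.51 -4.17] M [-0.252  0.047  0.015] w 0.0162
t24.55 p [0.4334 0.1969 0.0749] yaw 82.25 xz 0.0001 yz 0.0001 F [ 0.45 -1.52 -3.97] M [-0.231  0.03   0.026] w 0.0166
```

View pics/s17.png

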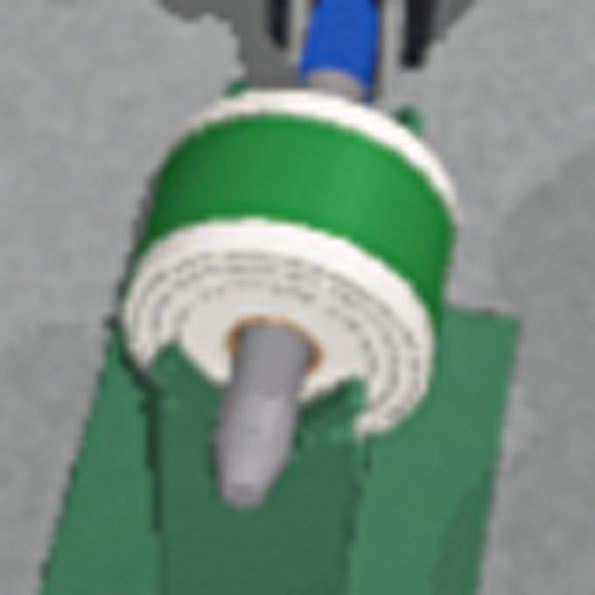

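View pics/w17c.png

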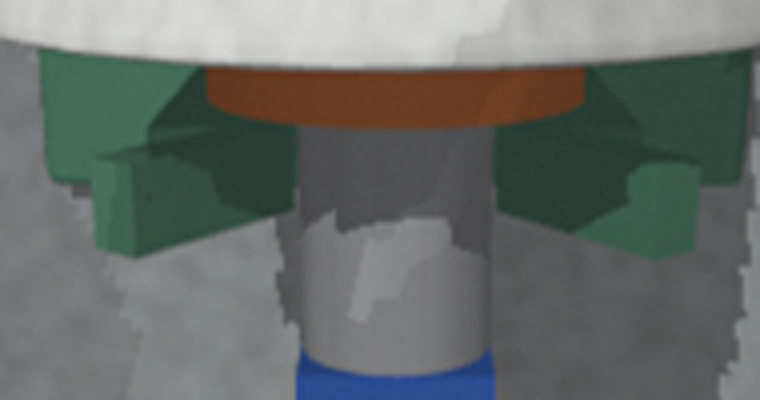

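Emit:
play_rows(increments=[0, 0, 0.1, 0, 0, 0, 0, 0, 0.2, 0, 0, 0, 0, 0, 0.3, 0, 0, 0, 0, 0, 0.3, 0, 0, 0])

```text
clock: 24.95
eef_pos: [0.4332, 0.1968, 0.0717]
tool_rot: [[0.135, 0.991, -0.0], [0.991, -0.135, -0.0], [-0.0, -0.0, -1.0]]
contact_force: [-0.7, -0.6, -4.3]
gripper_width: 0.0167
```

Emit:
play_rows(increments=[0, 0, 0.05, 0, 0, 0, 0, 0, 0.05, 0, 0, 0])

```text
clock: 25.15
eef_pos: [0.4334, 0.1969, 0.0713]
tool_rot: [[0.135, 0.991, 0.0], [0.991, -0.135, 0.0], [0.0, 0.0, -1.0]]
contact_force: [-0.8, 1.1, -3.5]
gripper_width: 0.0164
```

```bash
python3 - <<'E'
from h import *
for i in range(3): camera("side");st()
E
```

```text
t25.20 p [0.4334 0.1969 0.0713] yaw 82.25 xz 0.0000 yz 0.0000 F [ 0.26 -0.12 -3.37] M [-0.233  0.07   0.005] w 0.0165
t25.25 p [0.4334 0.1968 0.0713] yaw 82.25 xz 0.0000 yz 0.0000 F [ 0.09  0.83 -3.44] M [-0.305  0.071  0.034] w 0.0164
t25.30 p [0.4334 0.1969 0.0713] yaw 82.25 xz 0.0000 yz 0.0000 F [ 0.42 -0.31 -3.32] M [-0.254  0.087  0.017] w 0.0161
```

Emit:
play_rows(increments=[0, 0, 0.05, 0, 0, 0, 0, 0, 0.05, 0, 0, 0])

```text
clock: 25.5
eef_pos: [0.4334, 0.1969, 0.0708]
tool_rot: [[0.135, 0.991, 0.0], [0.991, -0.135, 0.0], [0.0, 0.0, -1.0]]
contact_force: [-0.9, -1.2, -2.3]
gripper_width: 0.0165
```

Emit:
play_rows(increments=[0, 0, 0.05, 0, 0, 0, 0, 0, 0.05, 0, 0, 0])

```text
clock: 25.7
eef_pos: [0.4335, 0.1969, 0.0705]
tool_rot: [[0.135, 0.991, 0.0], [0.991, -0.135, 0.0], [0.0, 0.0, -1.0]]
contact_force: [-0.9, -1.6, 1.3]
gripper_width: 0.0164
```

```bash
python3 - <<'E'
from h import *
for i in range(2): camera("side");st()
E
```

```text
t25.75 p [0.4335 0.1969 0.0705] yaw 82.25 xz 0.0001 yz 0.0003 F [-0.64 -0.89  1.22] M [-0.203  0.25   0.045] w 0.0169
t25.80 p [0.4335 0.1969 0.0705] yaw 82.25 xz 0.0001 yz 0.0003 F [-0.88 -1.72  1.95] M [-0.223  0.228  0.028] w 0.0161
```

Emit:
play_rows(increments=[0, 0, 0, 0, 0, 0, 0, 0, 0, 0, 0, 0, 0, 0, 0, 0, 0, 0, 0, 0, 0, 0, 0, 0, 0, 0, 0, 0, 0, 0, 0, 0, 0, 0, 0, 0], grip=0, newtons=30)

```text
clock: 26.4
eef_pos: [0.4334, 0.1969, 0.0703]
tool_rot: [[0.135, 0.991, 0.0], [0.991, -0.135, 0.0], [0.0, 0.0, -1.0]]
contact_force: [-0.1, -0.2, 0.1]
gripper_width: 0.0855
```

```bash
python3 - <<'E'
from h import *
st();W=camera("wrist");cv2.imwrite("pics/w18.png",W[:,:,::-1])
E
```

```text
t26.40 p [0.4334 0.1969 0.0703] yaw 82.25 xz 0.0001 yz 0.0001 F [-0.07 -0.21  0.06] M [ 0.036 -0.015  0.013] w 0.0855
```

View pics/w18.png

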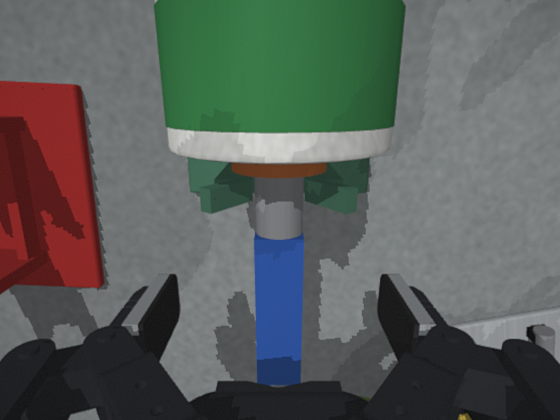

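Released cleanly (fingers at 150–400 px, clear of the handle at 255–303). Retreat straight up, then back away.

Emit:
play_rows(increments=[0, 0, -0.5, 0, 0, 0, 0, 0, -2, 0, 0, 0, 0, 0, -4, 0, 0, 0, 0, 0, -7, 0, 0, 0, 0, 0, -10, 0, 0, 0, -3, 0, -13, 0, 0, 0, -7, 0, -15, 0, 0, 0, -11, 0, -15, 0, 0, 0, -15, 0, -15, 0, 0, 0, -16, 0, -15, 0, 0, 0])

```text
clock: 27.45
eef_pos: [0.4113, 0.0357, 0.2209]
tool_rot: [[0.138, 0.99, 0.001], [0.99, -0.138, -0.001], [-0.001, 0.001, -1.0]]
contact_force: [-0.6, 0.3, -0.4]
gripper_width: 0.0851
```

Emit:
play_rows(increments=[-3, 0, 0, 0, 0, 0, -6, 0, 0, 0, 0, 0, -9, 0, 0, 0, 0, 0, -10, 0, 0, 0, 0, 0, -10, 0, 0, 0, 0, 0])

```text
clock: 27.95
eef_pos: [0.3984, -0.0613, 0.2205]
tool_rot: [[0.137, 0.991, 0.0], [0.991, -0.137, 0.0], [0.0, 0.0, -1.0]]
contact_force: [-0.5, 0.1, 0.1]
gripper_width: 0.0854
```

```bash
python3 - <<'E'
from h import *
st()
S=camera("side");T=camera("top")
cv2.imwrite("pics/side19.png",S[:,:,::-1]);cv2.imwrite("pics/top19.png",T[:,:,::-1])
cv2.imwrite("pics/s19.png",cv2.resize(S[270:390,250:350,::-1],None,fx=5,fy=5,interpolation=cv2.INTER_CUBIC))
cv2.imwrite("pics/t19.png",cv2.resize(T[205:285,130:230,::-1],None,fx=7,fy=7,interpolation=cv2.INTER_CUBIC))
E
```

```text
t27.95 p [ 0.3984 -0.0613  0.2205] yaw 82.13 xz 0.0001 yz 0.0002 F [-0.55  0.1   0.1 ] M [ 0.056  0.054 -0.045] w 0.0854
```

View pics/s19.png

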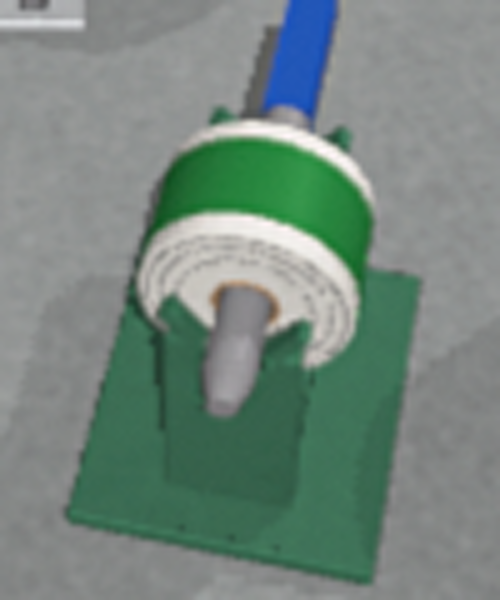

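View pics/t19.png

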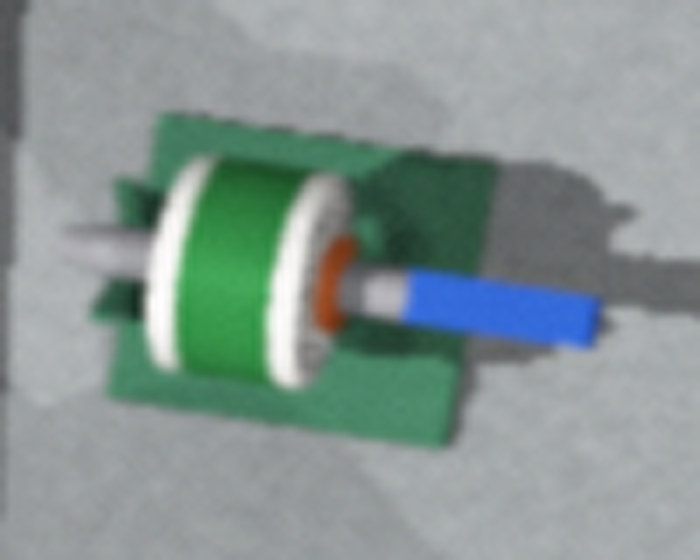

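View pics/top19.png

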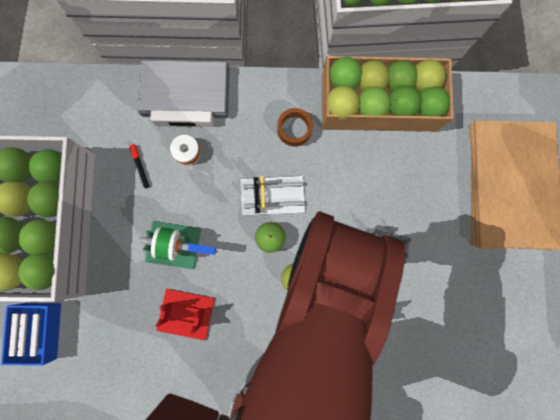

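```bash
python3 - <<'E'
from h import *
c=get_calibration("top");s=get_calibration("side")
print("tip",tri(c,(138.6,238.5),s,(294,350.5)))
T=cv2.imread("pics/top19.png")[:,:,::-1].copy();p=blobs(mask(T,(105,120,60),(125,255,255)),(180,235,225,262));print(p)
print("handle @.099",plane(c,*p[0][0],.099))
d=np.array([np.cos(np.radians(82.2)),np.sin(np.radians(82.2)),0])
print("expected tip",np.array([.4334,.1969,.0895])+.156*d)
cv2.imwrite("pics/s20.png",camera("side")[:,:,::-1])
a=cv2.imread("pics/s20.png").astype(int);b=cv2.imread("pics/side19.png").astype(int)
print("change",np.abs(a-b)[260:400,240:350].max())
E
```

```text
tip (array([0.4548, 0.3497, 0.0912]), np.float64(0.0016505015861503697))
[((np.float64(201.1), np.float64(248.7)), [188, 243, 28, 12, 217])]
handle @.099 [0.4327 0.1947 0.099 ]
expected tip [0.4546 0.3515 0.0895]
change 11
```

View pics/s20.png

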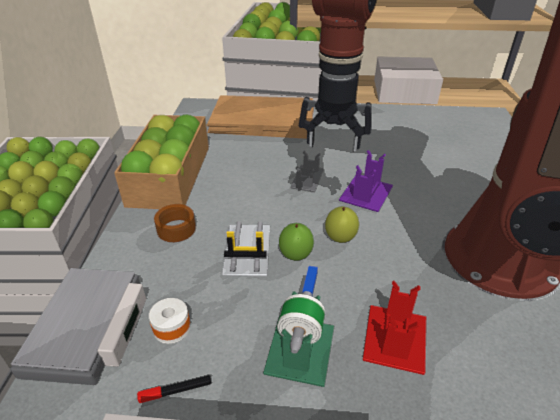

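Side view: the bar lies in the green stand (tip at about 296, 350). The roll hangs beside the collar, everything else is where it was, and the arm is clear.

```bash
python3 -c "
from station import *
print(job_done())"
```

```text
the job is handed in; nothing more can be done
None
```

The bar now lies in both notches of the green stand, the roll hangs on it close to the collar, and the job is handed in. It took about 28 s of the 72 s allowed.

**What I did:**
- **Threading:** I gripped the bar by its blue handle and threaded it through the core with no contact force that I could see.
- **Push:** I pushed on until the collar carried the roll to the fence. Steady force there was about 7.5 N, with a highest reading of 8.3 N.
- **Lift and placing:** I eased back about 4 mm and raised the roll slightly. I then drew it another 8 mm off the fence, lifted, carried it over and lowered it. Vertical force swung from about -4 N to +1.5 N as the bar seated, and then I let go.

**Last checks:**
- **Bar seating:** The tip measured 91 mm over the bench, against about 90 mm expected. It was within 2 mm of the expected position, so the bar lies level.
- **Scene:** The stand and roll did not change between the last two side pictures. The bystanders looked unmoved and the arm was well clear.
- **Disagreement:** The top and side cameras read about 2 mm off the robot's own position. I aligned the bar to the roll and the stand with the wrist camera instead. The fits then went in cleanly.
- **Not measured:** I judged the gap between the roll and the collar by eye. It looks like a few millimetres at most.

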